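# Make up the kits for the next milling job and the next turning job

## Robot

A 6-joint arm with a two-finger parallel gripper is mounted at the origin on a cart in front of the work surface, level with it; the furniture and walls round the work are solid. World frame = base frame: x ahead of the robot, y to its left, z up, the work surface at z = 0. Lengths are in m, angles in rad, forces in N, time in s.
With the tool pointing down it reaches from about 0.375 to 0.9 m from the base axis. Payload 3.1 kg.
Tool frame: the origin (TCP) lies at the very end of the fingers, on their centre line; the grasp point (between the pads) lies 19 mm behind it; z points along the fingers, y is the line along which they close (so a half turn about z gives the same grasp; the last joint's range is limited). The gripper opens to 87 mm and grips with 3 to 60 N. Pads are 19 mm wide; open, the fingers measure 117 mm over their backs; the gripper's body (75 mm by 190 mm) begins 51 mm behind the grasp point.
Start: joints at [1.119, 0.527, 1.433, -0, 1.181, -0.178], TCP at [0.168, 0.602, 0.187] pointing down, gripper open.
Joint ranges: [-3.08, 3.08], [-0.75, 2.2], [0.22, 2.44], [-1.43, 4.57], [0, 2.65], [-2.85, 2.85]. Speed limits (rad/s): [2.79, 2.79, 3.14, 3.14, 3.14, 3.14].

## Interface

Orientations are given as a rotation vector (axis times angle).
In Python, from workcell import ctrl gives the robot as it stands.
- The arm moves only by the shell command python3 -m pendant 'ROWS'. ROWS is JSON, a list of rows, each a list of 3 entries, a list of its own where there are three numbers: the shift along the tool's x, y, z in cm, then the turn about the tool's z in degrees, then the closure in counts, from 0 (fully open) to 255 (shut). In form: [[[x, y, z], roll, jaw], ...]. A call has exactly 5 rows; each row shifts and turns the commanded pose from where the row before left it, along the tool's axes as they then stand; what a row does not reach is not made up. A row lasts 1/10 s, in which the tool goes at most 50 mm and 8.59 degrees, less where a joint would pass 70% of its speed; a pose out of reach is approached as far as the arm can. A call is refused whole if a number of a shift passes 5 or a number of a turn 8.59, either way. A call with a gripper value outside its range is refused whole. The fingers move at their own pace and stop on an object; the grip force is fixed at half the most. Time passes only in rows, so rows that do not move let the fingers close, or fill a call up. It gives the time, the measured TCP pose, the force, the opening and the grip force at its end, in the units of the state.
- ctrl.get_state(): the state, without advancing time (a new reading comes with each control period).
- ctrl.grab_frame(name): name is "scene" or "top"; returns the picture (400x640x3 uint8, red, green, blue); there is no depth.
- ctrl.camera_params(name): a dict with "fx", "fy", "cx", "cy" (pixels), "k1" (the pictures are not rectified: a ray, as slopes to the right and down, at radius r is drawn at 1 + k1 r^2 times it, then the intrinsics apply), "eye" and "rotation" of the camera in the world. Camera axes: x right, y up, looking along -z (the intrinsics and any distortion apply to the point x, -y, -z); pixel columns grow to the right and rows downward; lengths in m; the calibration is good to about 2 mm. A picture is of the moment at which its call begins. camera_params takes no time and is no camera call.
- ctrl.sign_off(): hands the job in; it is judged then, once.
The state is a dict: "time": time; "qpos": joint angles; "joint_velocities": joint speeds; "joint_efforts": joint torques, N m; "tool_pos": TCP position; "eef_rot": TCP orientation; "ft_force": force on the tool from outside, world axes, zero at the start; "wrist_torque": the same for the moment, N m; "opening": finger opening in m; "gripper_force": force on a finger pad.
Only numpy, scipy, OpenCV 4.12 (cv2) and the standard library are available. Lean on these libraries where they do the work, as an engineer would, in place of code of your own. Each camera call takes 0.05 s, during which the arm holds its last target. There are 200 camera calls.

## Task

Make up the kits for the next two jobs from the parts lying at the front of the cart. The milling kit, in the foam tray whose pockets have yellow floors, gets the milled bracket, the soft jaw block and the red insert box; the turning kit, in the foam tray with green floors, gets the brass bush and the blue insert box. Set each thing down upright and fully home in the pocket cut to its shape, and leave the steel bush where it stands.

Things in the scene. Friction and masses are not known exactly. Their poses are not given: they have to be found in the camera images.
- yellow_tray: black foam in a grey tray, fixed, 217 x 108 mm (own x, y), rim 14 mm high, foam top 12 mm, yellow pocket floors 4 mm up. Origin: centre of underside, z up. Pockets at own y = 0: insert box at x -63.5 mm (70 x 94 mm), bracket at x +16.5 mm (54 x 80), soft jaw at x +77 mm (31 x 84), sizes own x by y: things sit with their own x along the tray's x, either way round
- green_tray: grey tray of black foam like the yellow-floored one, fixed, 164 x 108 mm (own x, y), rim 14 mm high, foam top 12 mm, green pocket floors 4 mm up. Origin: centre of underside, z up. Pockets at own y = 0: insert box at x -34 mm (70 x 94 mm, own x by y; box with its own x along the tray's x, either way round), brass bush at x +46 mm (round, 42 mm across)
- red_box: closed flat box for cutting inserts, red, with a pale lid that stays shut and a plain red label over most of the lid, 62 x 88 x 23 mm (own x, y, z), 0.12 kg, lying flat. Origin: centre of its underside. Grip across its own x (59 mm between the sides, lip on the -x side) at any place within 20 mm of the middle
- blue_box: closed flat box for cutting inserts like the red one, but blue, with a plain blue label on its lid; 62 x 88 x 23 mm (own x, y, z), 0.12 kg, lying flat. Origin: centre of its underside. Grip across its own x (59 mm)
- bracket: pale aluminium milled bracket: base plate 46 x 72 x 10 mm (own x, y, z) with a square boss 32 x 32 mm in the middle that rises to 36 mm, 0.16 kg, standing on its base. Origin: centre of its underside. Grip the boss across own x, fingertips clear of the 10 mm base plate
- soft_jaw: soft jaw for a vice: plain pale aluminium block with two dark bolt holes in its long side, 23 x 76 x 34 mm (own x, y, z), 0.29 kg, standing on its long narrow side. Origin: centre of its underside. Grip across own x (23 mm)
- brass_bush: turned flanged bush of yellow brass, the smaller of the two bushes: barrel 27 mm across and 36 mm high, flange 34 mm across and 6 mm high at its foot, standing on the flange, 0.08 kg, round (its yaw means nothing). Origin: centre of its underside. Grip the barrel above the flange
- steel_bush: turned flanged bush of pale steel, not wanted in either kit: barrel 34 mm across and 30 mm high, flange 45 mm across at its foot; loose. Origin: centre of its underside. Stays where it is

How it is judged:
By the outcome, as a careful person would: the job done as asked, in the order asked, and still so for the second after the job is handed in, with the robot touching nothing.
It also fails if it takes over 128 s, if anything falls off the work surface, if the arm or the gripper's body presses on something with over 40 N, if the wrist force passes 120 N, or if a joint passes its speed limit or range.

## Working session

There is one attempt and no reset: what is moved stays moved. The work goes in short steps, Python scripts to look and compute and a shell command to move; the robot and the scene stay as the last step left them, time stands still between calls to the robot, and variables do not carry over. Pictures are saved under pics/ and viewed, at most 14 in all, crops included, and the job is handed in when it is done.

```bash
ls; mkdir -p pics
python3 - <<'E'
from workcell import ctrl
import cv2
for n in("scene","top"):
    f=ctrl.grab_frame(n); cv2.imwrite(f"pics/{n}0.png",f[:,:,::-1]); print(n,ctrl.camera_params(n))
s=ctrl.get_state();print(s["time"],s["tool_pos"],s["eef_rot"],s["opening"])
E
```

```text
pics
scene {'fx': 372.82928913338804, 'fy': 372.82928913338804, 'cx': 315.24950063890725, 'cy': 208.35918751679353, 'k1': -0.008611303389138285, 'eye': array([ 0.06750158, -0.5905099 ,  0.67217191]), 'rotation': array([ 0.81912214, -0.25685463, -0.59559764])}
top {'fx': 363.10870316364543, 'fy': 363.10870316364543, 'cx': 317.6775423924411, 'cy': 194.30173892125373, 'k1': 0.02589889875817902, 'eye': array([ 0.356851  , -0.02141404,  0.91781571]), 'rotation': array([ 0.11730754, -0.09376867, -1.54288877])}
0.1 [0.16804001 0.6012393  0.18647548] [-4.27073791e-01 -3.11181718e+00  2.90034538e-03] 0.08666226026499635
```

View pics/top0.png

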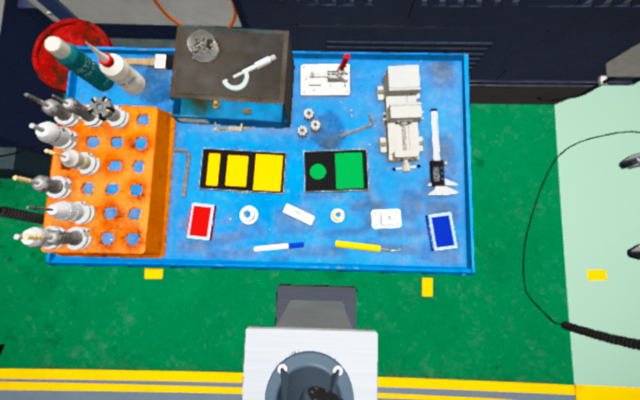

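View pics/scene0.png

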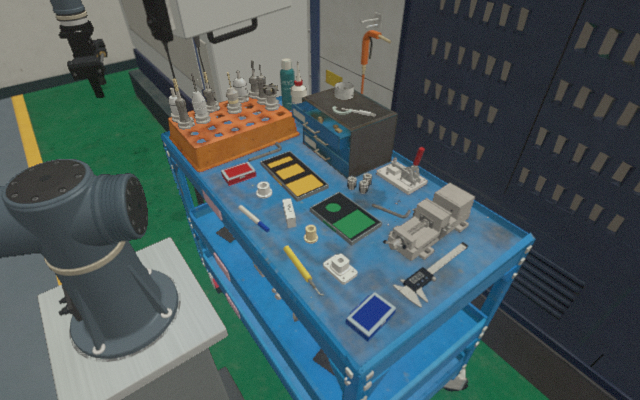

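```bash
cat > h.py <<'E'
from workcell import ctrl
import numpy as np, cv2
from scipy.spatial.transform import Rotation as R
def frame(n,k=4): return np.mean([ctrl.grab_frame(n).astype(float) for _ in range(k)],0).astype(np.uint8)
def world(n,uv,z):
    p=ctrl.camera_params(n); K=np.array([[p['fx'],0,p['cx']],[0,p['fy'],p['cy']],[0,0,1]])
    q=cv2.undistortPoints(np.array(uv,float).reshape(-1,1,2),K,np.array([p['k1'],0,0,0.]))[:,0]
    d=R.from_rotvec(p['rotation']).apply(np.c_[q[:,0],-q[:,1],-np.ones(len(q))]); e=p['eye']
    return (e+d*((z-e[2])/d[:,2])[:,None])[:,:2]
def pix(n,P):
    p=ctrl.camera_params(n); c=R.from_rotvec(p['rotation']).inv().apply(np.atleast_2d(P)-p['eye'])
    x,y=c[:,0]/-c[:,2],-c[:,1]/-c[:,2]; s=1+p['k1']*(x*x+y*y)
    return np.c_[p['fx']*x*s+p['cx'],p['fy']*y*s+p['cy']]
E
python3 - <<'E'
from h import *
f=frame("top"); np.save("top.npy",f); g=frame("scene"); np.save("scene.npy",g)
hsv=cv2.cvtColor(f,cv2.COLOR_RGB2HSV).astype(int);H,S,V=hsv.transpose(2,0,1)
def blobs(m,roi,z,nm):
    mm=np.zeros(m.shape,np.uint8);x0,x1,y0,y1=roi;mm[y0:y1,x0:x1]=m[y0:y1,x0:x1]
    for c in cv2.findContours(mm,0,1)[0]:
        if cv2.contourArea(c)>60:
            w=world("top",c[:,0,:],z).astype(np.float32)
            r=cv2.minAreaRect(w*1000);m_=cv2.moments(c);cw=world("top",[[m_['m10']/m_['m00'],m_['m01']/m_['m00']]],z)
            print(nm,"rect c",np.round(r[0],1),"size",np.round(r[1],1),"ang",round(r[2],1),"centroid",np.round(cw*1000,1))
blobs((H>20)&(H<35)&(S>150)&(V>120),(195,290,145,198),.004,"yel")
blobs((H>45)&(H<80)&(S>150)&(V>60),(300,372,145,198),.004,"grn")
blobs(((H<8)|(H>172))&(S>150)&(V>120),(180,225,195,250),.023,"red")
blobs((H>108)&(H<130)&(S>170),(420,462,205,255),.023,"blu")
cv2.imwrite("pics/a.png",cv2.resize(f[140:255,180:330],None,fx=5,fy=5,interpolation=2)[:,:,::-1])
cv2.imwrite("pics/b.png",cv2.resize(f[140:255,300:465],None,fx=4.8,fy=4.8,interpolation=2)[:,:,::-1])
E
```

```text
yel rect c [538.1 204.4] size [54.6 81.3] ang 88.3 centroid [[537.8 204.4]]
yel rect c [535.5 124. ] size [71.4 94.7] ang 88.2 centroid [[535.1 123.9]]
yel rect c [539.9 265.1] size [31.  85.1] ang 88.2 centroid [[539.8 265.2]]
grn rect c [541.  -4.] size [42.2 42. ] ang 46.1 centroid [[540.9  -4. ]]
grn rect c [545.9 -83.7] size [96.2 73.9] ang 3.8 centroid [[545.5 -83.7]]
red rect c [405.2 282.7] size [39.9 70.1] ang 85.7 centroid [[404.7 282.7]]
blu rect c [ 395.7 -312.3] size [69.9 39.2] ang 9.0 centroid [[ 395.5 -312.3]]
```

View pics/a.png

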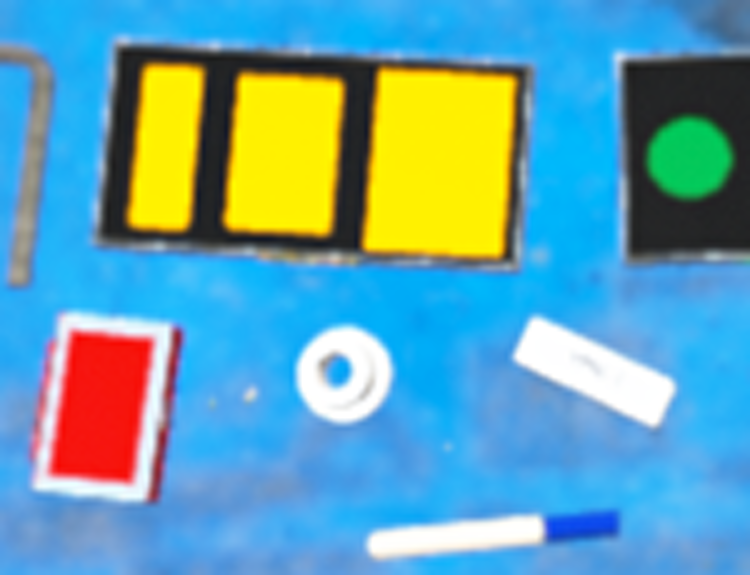

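View pics/b.png

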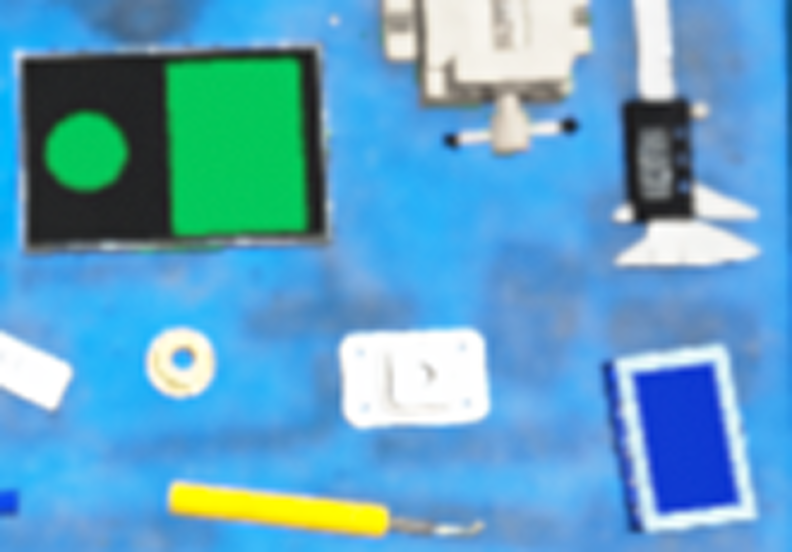

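Run:
```python
from h import *
f=np.load("top.npy")
hsv=cv2.cvtColor(f,cv2.COLOR_RGB2HSV).astype(int);H,S,V=hsv.transpose(2,0,1)
print("nadir",pix("top",[[*ctrl.camera_params("top")["eye"][:2],0]]))
big=cv2.resize(f,None,fx=4,fy=4,interpolation=cv2.INTER_CUBIC)
hb=cv2.cvtColor(big,cv2.COLOR_RGB2HSV).astype(int);H,S,V=hb.transpose(2,0,1)
def rect(m,roi,z,nm):
    mm=np.zeros(m.shape,np.uint8);x0,x1,y0,y1=[4*v for v in roi];mm[y0:y1,x0:x1]=m[y0:y1,x0:x1]
    c=max(cv2.findContours(mm,0,1)[0],key=cv2.contourArea)
    uv=(c[:,0,:]+.5)/4-.5
    w=world("top",uv,z).astype(np.float32)*1000
    r=cv2.minAreaRect(w);M=cv2.moments(w.reshape(-1,1,2)); 
    print(nm,"c",np.round(r[0],1),"size",np.round(r[1],1),"ang",round(r[2],1),"centroid",round(M['m10']/M['m00'],1),round(M['m01']/M['m00'],1))
R_=big.astype(int)
w=(R_[:,:,0]>130)
rect(w,(280,318,198,230),.034,"jaw")
rect(w,(365,406,203,233),.010,"bracket base")
rect((R_[:,:,0]>140),(327,348,205,226),.006,"brass flange@6")
red=(R_[:,:,2]>130)&(R_[:,:,1]>130)&(R_[:,:,0]>150)
lab=(R_[:,:,0]>150)
rect(lab,(184,220,198,244),.023,"red all")
rect(w|((H>112)&(H<130)&(S>180)),(422,462,205,255),.023,"blue all")
rect(w,(422,462,205,255),.023,"blue lid")
rect(w,(236,262,200,228),.006,"steel")
```

```text
nadir [[322.54996652 243.66097733]]
jaw c [427.4  38.8] size [81.1 28.5] ang 67.0 centroid 427.2 38.7
bracket base c [ 423.9 -177.5] size [51.7 77.8] ang 4.1 centroid 423.8 -177.4
brass flange@6 c [429.  -56.4] size [36.7 36.8] ang 12.8 centroid 429.0 -56.5
red all c [404.7 281.7] size [66.2 89.6] ang 84.9 centroid 404.9 282.2
blue all c [ 396.1 -311.9] size [91.9 60.3] ang 8.2 centroid 396.2 -312.1
blue lid c [ 396.1 -311.9] size [91.9 60.3] ang 8.2 centroid 396.2 -312.1
steel c [424.4 167.3] size [47.9 48.8] ang 47.1 centroid 424.7 167.2
```

Run:
```python
from h import *
f=np.load("top.npy");g=np.load("scene.npy")
print(world("top",[[172,110],[163,255],[172,120],[290,126],[175,126]],0)*1000)
for z in(.06,.08,.1,.12): print(z,world("top",[[155,108],[147,252]],z)*1000, world("top",[[290,126]],z)*1000)
a=cv2.resize(f[85:265,50:230],(560,560),interpolation=2)
cv2.imwrite("pics/c.png",a[:,:,::-1])
cv2.imwrite("pics/d.png",cv2.resize(g[80:210,160:340],(792,572),interpolation=2)[:,:,::-1])
```

```text
[[695.83458018 383.54263689]
 [318.97651164 375.92877249]
 [668.59807099 381.47085055]
 [659.82129056  71.2247253 ]
 [652.54690278 372.39399152]]
0.06 [[677.68374847 399.16796404]
 [327.48810252 387.74784262]] [[640.01533434  65.16868857]]
0.08 [[670.20352282 389.3620816 ]
 [328.17269928 378.20822067]] [[633.41334894  63.15000966]]
0.1 [[662.72329716 379.55619916]
 [328.85729604 368.66859872]] [[626.81136353  61.13133075]]
0.12 [[655.24307151 369.75031672]
 [329.54189279 359.12897676]] [[620.20937813  59.11265185]]
```

View pics/c.png

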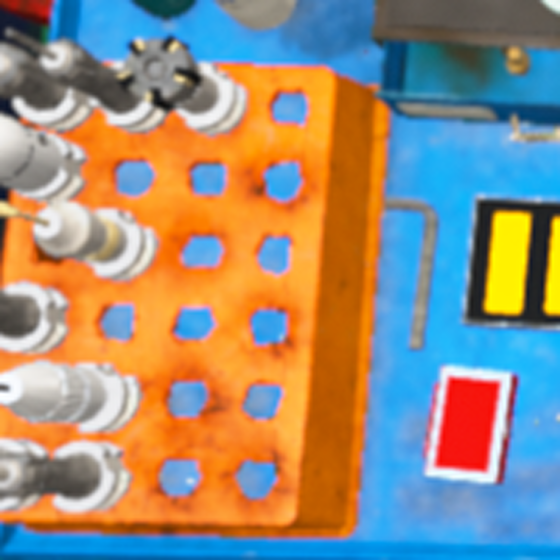

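View pics/d.png

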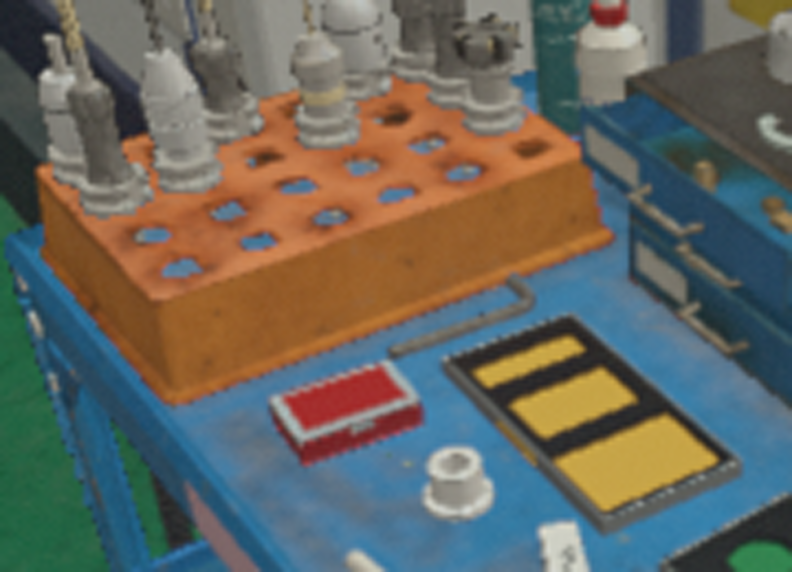

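```bash
cat > plan.py <<'E'
import sys; from h import *
s=ctrl.get_state(); M=R.from_rotvec(s["eef_rot"]); p=s["tool_pos"]
phi=np.degrees(np.arctan2(*M.apply([0,1,0])[1::-1]))
print("t",round(s["time"],2),"p",np.round(p*1000,1),"phi",round(phi,1),"op",round(s["opening"]*1000,1),"gf",np.round(s["gripper_force"],1),"F",np.round(s["ft_force"],1),"tilt",np.round(M.apply([0,0,1])[:2],3))
a=[float(v) for v in sys.argv[1:]]   # triples+phi: successive waypoints, xy mm z mm, phi
q=p*1000; ph=phi
for i in range(0,len(a),4):
    t=np.array(a[i:i+3]); r=np.radians(ph); d=t-q
    ty=np.array([np.cos(r),np.sin(r)]); tx=np.array([-np.sin(r),np.cos(r)])
    v=np.array([d[:2]@tx,d[:2]@ty,-d[2]])/10; n=np.linalg.norm(v)/5
    print(f"-> tool cm {np.round(v,2)} rows>={n:.1f}; per5 {np.round(v/5,2)} per10 {np.round(v/10,2)} per15 {np.round(v/15,2)}; roll {ph-a[i+3]:.1f} per10 {(ph-a[i+3])/10:.2f}")
    q=t; ph=a[i+3]
E
python3 plan.py 320 300 187 74.4  424 -177.5 187 4.1 424 -177.5 80 4.1
```

```text
t 0.5 p [168.3 601.8 187.3] phi 74.4 op 87.1 gf 0.0 F [0.7 0.8 0.3] tilt [-0. -0.]
-> tool cm [-22.74 -24.98   0.03] rows>=6.8; per5 [-4.55 -5.    0.01] per10 [-2.27 -2.5   0.  ] per15 [-1.52 -1.67  0.  ]; roll -0.0 per10 -0.00
-> tool cm [-22.86 -43.19  -0.  ] rows>=9.8; per5 [-4.57 -8.64 -0.  ] per10 [-2.29 -4.32 -0.  ] per15 [-1.52 -2.88 -0.  ]; roll 70.3 per10 7.03
-> tool cm [ 0.   0.  10.7] rows>=2.1; per5 [0.   0.   2.14] per10 [0.   0.   1.07] per15 [0.   0.   0.71]; roll 0.0 per10 0.00
```

```bash
P="python3 -m pendant"
python3 -m pendant '[[[-2.27,-2.5,0],0,0],[[-2.27,-2.5,0],0,0],[[-2.27,-2.5,0],0,0],[[-2.27,-2.5,0],0,0],[[-2.27,-2.5,0],0,0]]' && python3 -m pendant '[[[-2.27,-2.5,0],0,0],[[-2.27,-2.5,0],0,0],[[-2.27,-2.5,0],0,0],[[-2.27,-2.5,0],0,0],[[-2.27,-2.5,0],0,0]]' && python3 -m pendant '[[[-1.52,-2.88,0],0,0],[[-1.52,-2.88,0],0,0],[[-1.52,-2.88,0],0,0],[[-1.52,-2.88,0],0,0],[[-1.52,-2.88,0],0,0]]' && python3 -m pendant '[[[-1.52,-2.88,0],0,0],[[-1.52,-2.88,0],0,0],[[-1.52,-2.88,0],0,0],[[-1.52,-2.88,0],0,0],[[-1.52,-2.88,0],0,0]]' && python3 -m pendant '[[[-1.52,-2.88,0],0,90],[[-1.52,-2.88,0],0,90],[[-1.52,-2.88,0],0,90],[[-1.52,-2.88,0],0,90],[[-1.52,-2.88,0],0,90]]' && python3 -m pendant '[[[0,0,1],7,90],[[0,0,1],7,90],[[0,0,1],7,90],[[0,0,1],7,90],[[0,0,1],7,90]]' && python3 -m pendant '[[[0,0,1],7,90],[[0,0,1],7,90],[[0,0,1],7,90],[[0,0,1],7,90],[[0,0,1],7,90]]'
python3 plan.py 424 -177.5 80 4.1 424 -177.5 14 4.1
```

```text
time: 1.0
tool_pos: [0.2445, 0.4498, 0.1876]
eef_rot: [0.426, 3.112, 0.001]
ft_force: [0.2, 0.5, 0.3]
opening: 0.0868
gripper_force: 0.0
time: 1.5
tool_pos: [0.3202, 0.2989, 0.1877]
eef_rot: [0.427, 3.112, 0.001]
ft_force: [0.4, -0.5, 0.6]
opening: 0.0869
gripper_force: 0.0
time: 2.0
tool_pos: [0.3544, 0.1396, 0.1877]
eef_rot: [0.427, 3.111, 0.0]
ft_force: [0.3, 0.3, 0.3]
opening: 0.0868
gripper_force: 0.0
time: 2.5
tool_pos: [0.3887, -0.0198, 0.1877]
eef_rot: [0.428, 3.111, -0.0]
ft_force: [-0.1, 0.7, 0.4]
opening: 0.0868
gripper_force: 0.0
time: 3.0
tool_pos: [0.423, -0.179, 0.1876]
eef_rot: [0.428, 3.112, -0.0]
ft_force: [-0.7, 0.7, -0.6]
opening: 0.0589
gripper_force: 0.0
time: 3.5
tool_pos: [0.423, -0.1777, 0.1372]
eef_rot: [1.35, 2.836, -0.0]
ft_force: [0.1, -0.2, -0.8]
opening: 0.0564
gripper_force: 0.0
time: 4.0
tool_pos: [0.4231, -0.1778, 0.0872]
eef_rot: [2.14, 2.298, 0.0]
ft_force: [-0.1, 0.2, 0.6]
opening: 0.0562
gripper_force: 0.0
t 4.0 p [ 423.1 -177.8   87.2] phi 4.1 op 56.2 gf 0.0 F [-0.1  0.2  0.6] tilt [ 0.001 -0.001]
-> tool cm [0.02 0.09 0.72] rows>=0.1; per5 [0.   0.02 0.14] per10 [0.   0.01 0.07] per15 [0.   0.01 0.05]; roll -0.0 per10 -0.00
-> tool cm [0.  0.  6.6] rows>=1.3; per5 [0.   0.   1.32] per10 [0.   0.   0.66] per15 [0.   0.   0.44]; roll 0.0 per10 0.00
```

```bash
python3 -m pendant '[[[0,0.05,1.5],0,90],[[0,0,1.5],0,90],[[0,0,1.5],0,90],[[0,0,1.5],0,90],[[0,0,1.3],0,90]]' && python3 -m pendant '[[[0,0,0],0,255],[[0,0,0],0,255],[[0,0,0],0,255],[[0,0,0],0,255],[[0,0,0],0,255]]' && python3 -m pendant '[[[0,0,-1],0,255],[[0,0,-2],0,255],[[0,0,-2],0,255],[[0,0,-2],0,255],[[0,0,-1.5],0,255]]'
python3 plan.py 538 204.4 100 -91.8
python3 - <<'E'
from h import *
cv2.imwrite("pics/e.png",cv2.resize(frame("scene",2)[200:330,250:430],None,fx=3.5,fy=3.5,interpolation=2)[:,:,::-1])
E
```

```text
time: 4.5
tool_pos: [0.4237, -0.1778, 0.0138]
eef_rot: [2.135, 2.304, 0.0]
ft_force: [0.2, -0.3, -0.1]
opening: 0.0562
gripper_force: 0.0
time: 5.0
tool_pos: [0.4237, -0.1777, 0.0149]
eef_rot: [2.134, 2.304, 0.0]
ft_force: [0.0, -0.2, 0.4]
opening: 0.0242
gripper_force: 0.0
time: 5.5
tool_pos: [0.4236, -0.1776, 0.1013]
eef_rot: [2.134, 2.303, 0.0]
ft_force: [-0.1, -0.8, -0.0]
opening: 0.0004
gripper_force: 0.0
t 5.5 p [ 423.6 -177.6  101.3] phi 4.4 op 0.4 gf 0.0 F [-0.1 -0.8 -0. ] tilt [ 0.002 -0.001]
-> tool cm [37.22 14.32  0.13] rows>=8.0; per5 [7.44 2.86 0.03] per10 [3.72 1.43 0.01] per15 [2.48 0.95 0.01]; roll 96.2 per10 9.62
```

View pics/e.png

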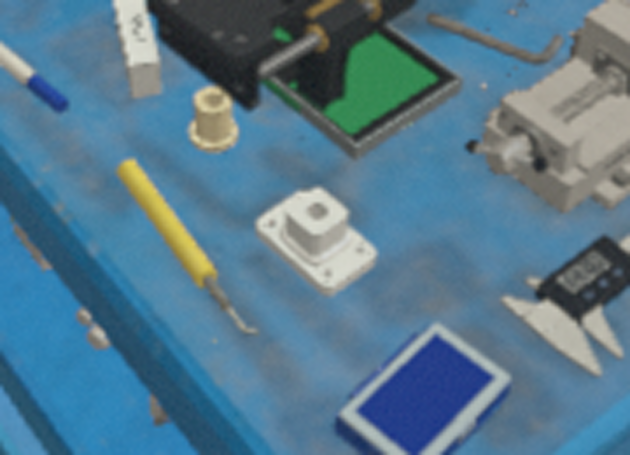

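Run:
```python
from h import *
print(world("scene",[[340.6,267]],.010)*1000, pix("scene",[.4236,-.1776,.1013]),pix("top",[.4236,-.1776,.1013]))
cv2.imwrite("pics/f.png",cv2.resize(frame("top",2)[130:260,290:480],None,fx=4,fy=4,interpolation=2)[:,:,::-1])
```

```text
[[ 429.52943932 -180.38206779]] [[339.10636535 239.59861664]] [[392.9038965  215.51499789]]
```

View pics/f.png

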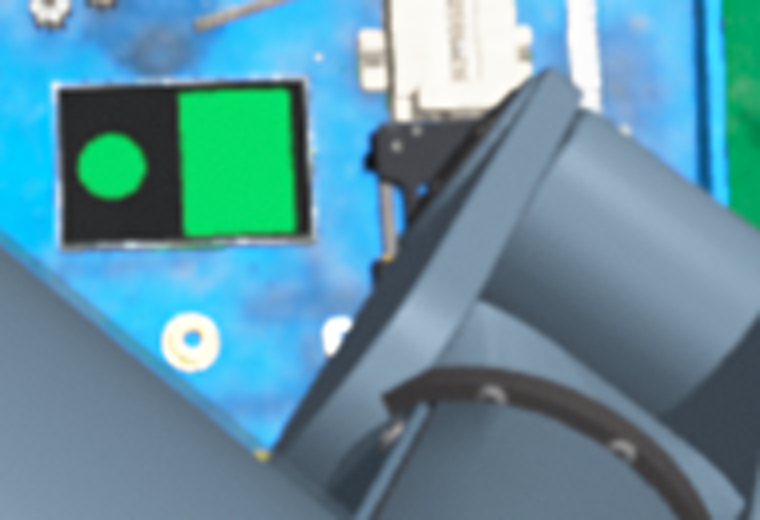

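```bash
python3 -m pendant '[[[0,0,1.2],0,90],[[0,0,1.2],0,90],[[0,0,1.2],0,90],[[0,0,1.2],0,90],[[0,0,1.2],0,90]]' && python3 -m pendant '[[[0,0,0],0,90],[[0,0,0],0,90],[[0,0,0],0,90],[[0,0,0],0,90],[[0,0,0],0,90]]' | head -2
python3 plan.py
python3 - <<'E'
from h import *
f=frame("scene",3); b=cv2.resize(f[190:300,265:420],None,fx=5,fy=5,interpolation=2)
s=ctrl.get_state();M=R.from_rotvec(s["eef_rot"]);p=s["tool_pos"]
P=np.array([p,p+M.apply([0,.028,0]),p+M.apply([0,-.028,0]),[.4239,-.1775,.036],[.4239,-.1775,.010]])
for (u,v),c in zip((pix("scene",P)-[265,190])*5+2,[(255,0,255),(0,255,0),(0,255,0),(255,0,0),(255,128,0)]): cv2.circle(b,(int(u),int(v)),4,c,-1)
print(pix("scene",P)); cv2.imwrite("pics/g.png",b[:,:,::-1])
E
```

```text
time: 6.2
tool_pos: [0.4225, -0.177, 0.038]
eef_rot: [-2.134, -2.303, 0.0]
ft_force: [0.4, -0.3, -0.2]
opening: 0.0325
gripper_force: 0.0
time: 6.7
tool_pos: [0.4235, -0.1776, 0.0398]
t 6.7 p [ 423.5 -177.6   39.8] phi 4.4 op 55.8 gf 0.0 F [0.5 0.3 0.6] tilt [ 0.001 -0.001]
[[338.12601705 258.87898198]
 [347.2206201  252.63928073]
 [328.73049114 265.32409422]
 [338.2246629  259.84333054]
 [337.86845412 267.35767628]]
```

View pics/g.png

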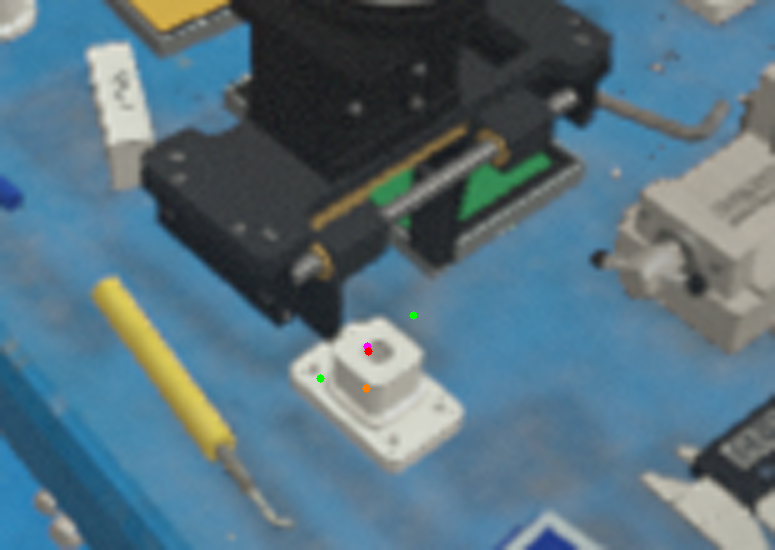

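Run:
```python
import cv2,numpy as np
for n,s,o in(("e",3.5,(250,200)),("g",5,(265,190))):
    b=cv2.imread(f"pics/{n}.png").max(2)<75
    for u in range(318,366,2):
        x=int((u-o[0]+.5)*s); r=np.where(b[:,x])[0]
        # split runs
        runs=np.split(r,np.where(np.diff(r)>2)[0]+1) if len(r) else []
        print(n,u,[(round(q[0]/s+o[1]),round(q[-1]/s+o[1])) for q in runs if len(q)>4])
```

```text
e 318 [(200, 210), (212, 229)]
e 320 [(200, 211), (212, 231)]
e 322 [(200, 230)]
e 324 [(200, 218), (222, 223)]
e 326 [(200, 217)]
e 328 [(200, 208), (211, 215)]
e 330 [(200, 208), (212, 214), (219, 223)]
e 332 [(200, 209), (218, 224)]
e 334 [(200, 212), (217, 223)]
e 336 [(200, 211), (215, 227)]
e 338 [(200, 202), (205, 207), (214, 229)]
e 340 [(205, 206), (214, 231)]
e 342 [(204, 208), (215, 231)]
e 344 [(203, 229)]
e 346 [(201, 228)]
e 348 [(200, 221)]
e 350 [(200, 213)]
e 352 [(200, 212), (238, 240)]
e 354 [(203, 210), (236, 238)]
e 356 [(205, 209), (235, 237)]
e 358 [(205, 209), (234, 236)]
e 360 [(200, 206), (208, 211), (232, 235)]
e 362 [(200, 205), (209, 212), (231, 233)]
e 364 [(200, 203), (211, 214), (230, 232)]
g 318 [(190, 235), (238, 253)]
g 320 [(190, 237), (238, 255)]
g 322 [(190, 253)]
g 324 [(190, 242), (246, 253)]
g 326 [(190, 240), (245, 254)]
g 328 [(190, 232), (236, 238), (245, 256)]
g 330 [(190, 231), (235, 240), (246, 258)]
g 332 [(190, 230), (234, 256)]
g 334 [(190, 229), (233, 245)]
g 336 [(190, 211), (212, 227), (231, 244)]
g 338 [(190, 226), (230, 242)]
g 340 [(191, 225), (232, 241)]
g 342 [(191, 223), (234, 238)]
g 344 [(191, 222)]
g 346 [(191, 221), (238, 240)]
g 348 [(191, 203), (204, 210), (211, 220), (223, 227), (232, 241)]
g 350 [(190, 218), (222, 225), (230, 243)]
g 352 [(190, 217), (220, 224), (229, 244)]
g 354 [(190, 216), (219, 223), (227, 243)]
g 356 [(190, 215), (218, 222), (226, 238)]
g 358 [(190, 220), (234, 236)]
g 360 [(190, 219), (232, 235)]
g 362 [(190, 216), (231, 233)]
g 364 [(190, 217), (230, 232)]
```

```bash
python3 -m pendant '[[[0,0,0.8],0,90],[[0,0,0.8],0,90],[[0,0,0.8],0,90],[[0,0,0.8],0,90],[[0,0,0.6],0,90]]' && python3 -m pendant '[[[0,0,0],0,130],[[0,0,0],0,180],[[0,0,0],0,180],[[0,0,0],0,180],[[0,0,0],0,180]]'; python3 plan.py
```

```text
time: 7.35
tool_pos: [0.4229, -0.1772, 0.0002]
eef_rot: [-2.134, -2.303, 0.0]
ft_force: [0.7, -0.5, 0.3]
opening: 0.056
gripper_force: 0.0
time: 7.85
tool_pos: [0.4235, -0.1776, 0.0017]
eef_rot: [2.135, 2.304, 0.0]
ft_force: [0.3, -0.1, -0.8]
opening: 0.0284
gripper_force: 0.0
t 7.85 p [ 423.5 -177.6    1.7] phi 4.4 op 28.4 gf 0.0 F [ 0.3 -0.1 -0.8] tilt [ 0.001 -0.   ]
```

Run:
```python
from h import *
f=frame("scene",3); b=cv2.resize(f[200:300,290:390],None,fx=5,fy=5,interpolation=2)
t=frame("top",3)[170:250,360:410]; t=cv2.resize(t,(312,500),interpolation=2)
cv2.imwrite("pics/h.png",np.hstack([b,t])[:,:,::-1]); np.save("g2.npy",f)
print((pix("scene",[.4235,-.1776,.0017])-[290,200])*5, ctrl.get_state()["qpos"])
```

```text
[[238.2409891  349.00914632]] [-6.41230560e-01  6.54713946e-01  1.98782525e+00  3.73132173e-06
  4.98890937e-01 -7.17499501e-01]
```

View pics/h.png

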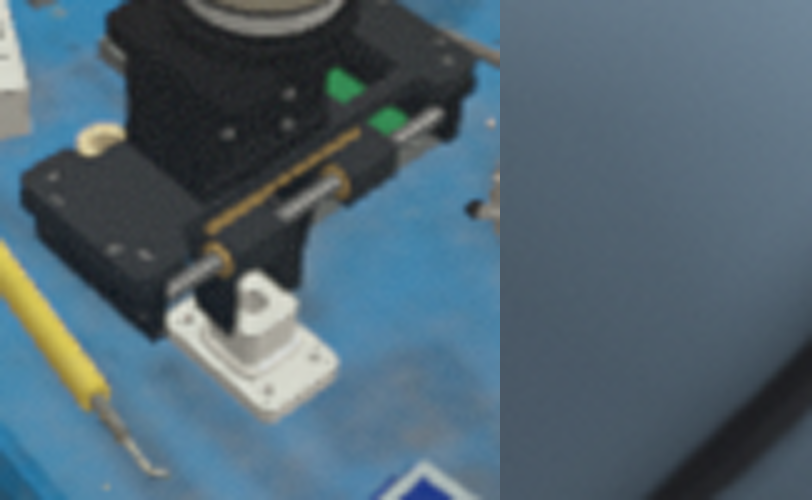

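Run:
```python
from h import *
p=np.array([.1683,.6018,.1873]);M=R.from_rotvec([-.427,-3.112,0])
print("start",pix("scene",np.array([p,p+M.apply([0,.044,0]),p+M.apply([0,-.044,0]),p+[.01,0,0],p+[0,.01,0],p+[0,0,.01]])))
q=np.array([.4235,-.1776,.0398]);print("g",pix("scene",np.array([q,q+[.01,0,0],q+[0,.01,0],q+[0,0,.01]])))
g=np.load("scene.npy")
b=cv2.resize(g[0:110,40:130],None,fx=5,fy=5,interpolation=2)
G=np.load("g2.npy");c=cv2.resize(G[225:295,305:375],(550,550),interpolation=2)
c=cv2.convertScaleAbs(c,alpha=1.3,beta=25)
cv2.imwrite("pics/i.png",cv2.resize(np.hstack([b,c[:550]])if False else np.hstack([cv2.resize(b,(390,477)),cv2.resize(c,(400,477))]),None,fx=1,fy=1)[:,:,::-1])
```

```text
start [[105.47286509 102.13137546]
 [106.17699268  96.04219125]
 [104.72862615 108.57731126]
 [109.03081922 101.19797164]
 [104.64925859 100.92217368]
 [104.17100156  98.92720774]]
g [[338.16518775 258.82868702]
 [341.67342816 256.78163061]
 [335.35923526 256.07655684]
 [338.30612313 255.83592932]]
```

View pics/i.png

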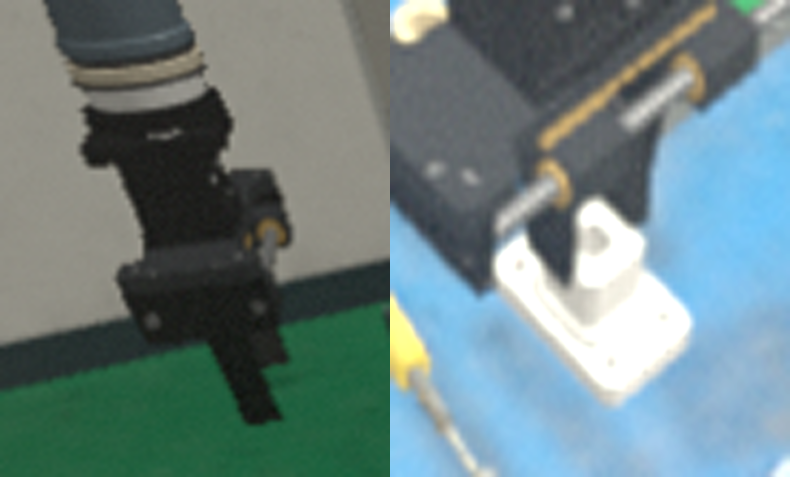

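The views suggest the real fingertips sit about 30–37 mm above the reported TCP. I'll reopen, go 10 mm lower and try the grip again.

```bash
python3 -m pendant '[[[0,0,0],0,90],[[0,0,0],0,90],[[0,0,0],0,90],[[0,0,0],0,90],[[0,0,0],0,90]]' | tail -2 && python3 -m pendant '[[[0,0,0.2],0,90],[[0,0,0.2],0,90],[[0,0,0.2],0,90],[[0,0,0.2],0,90],[[0,0,0.2],0,90]]' && python3 -m pendant '[[[0,0,0],0,130],[[0,0,0],0,180],[[0,0,0],0,180],[[0,0,0],0,180],[[0,0,0],0,180]]'; python3 plan.py
```

```text
opening: 0.0537
gripper_force: 0.0
time: 9.15
tool_pos: [0.4232, -0.1774, -0.0089]
eef_rot: [-2.135, -2.304, 0.0]
ft_force: [-0.2, -0.3, 0.6]
opening: 0.0561
gripper_force: 0.0
time: 9.65
tool_pos: [0.4235, -0.1776, -0.0086]
eef_rot: [2.135, 2.304, 0.0]
ft_force: [0.7, -0.4, 0.9]
opening: 0.0305
gripper_force: 30.0
t 9.65 p [ 423.5 -177.6   -8.6] phi 4.4 op 30.5 gf 30.0 F [ 0.7 -0.4  0.9] tilt [ 0. -0.]
```

```bash
python3 -m pendant '[[[0,0,0],0,90],[[0,0,0],0,90],[[0,0,0],0,90],[[0,0,0],0,90],[[0,0,0],0,90]]' | tail -2 && python3 -m pendant '[[[0,0,0.25],0,90],[[0,0,0.25],0,90],[[0,0,0.25],0,90],[[0,0,0.25],0,90],[[0,0,0.2],0,90]]' && python3 -m pendant '[[[0,0,0],0,130],[[0,0,0],0,220],[[0,0,0],0,220],[[0,0,0],0,220],[[0,0,0],0,220]]'; python3 plan.py; python3 -m pendant '[[[0,0,-1],0,220],[[0,0,-2],0,220],[[0,0,-2],0,220],[[0,0,-2],0,220],[[0,0,-1.5],0,220]]';python3 plan.py 538 204.4 60 -91.8
```

```text
opening: 0.0548
gripper_force: 0.0
time: 10.65
tool_pos: [0.4232, -0.1774, -0.021]
eef_rot: [-2.135, -2.304, 0.0]
ft_force: [0.1, -0.2, 0.1]
opening: 0.0563
gripper_force: 0.0
time: 11.15
tool_pos: [0.4234, -0.1775, -0.0206]
eef_rot: [2.135, 2.304, 0.0]
ft_force: [-0.8, 0.7, 0.9]
opening: 0.0306
gripper_force: 30.0
t 11.15 p [ 423.4 -177.5  -20.6] phi 4.4 op 30.6 gf 30.0 F [-0.8  0.7  0.9] tilt [ 0. -0.]
time: 11.65
tool_pos: [0.4233, -0.1774, 0.066]
eef_rot: [2.134, 2.304, 0.0]
ft_force: [0.3, -0.1, -1.4]
opening: 0.0308
gripper_force: 30.0
t 11.65 p [ 423.3 -177.4   66. ] phi 4.4 op 30.8 gf 30.0 F [ 0.3 -0.1 -1.4] tilt [ 0.001 -0.001]
-> tool cm [37.2  14.35  0.6 ] rows>=8.0; per5 [7.44 2.87 0.12] per10 [3.72 1.43 0.06] per15 [2.48 0.96 0.04]; roll 96.2 per10 9.62
```

```bash
python3 -m pendant '[[[3.72,1.43,0],0,220],[[3.72,1.43,0],0,220],[[3.72,1.43,0],0,220],[[3.72,1.43,0],0,220],[[3.72,1.43,0],0,220]]' && python3 -m pendant '[[[3.72,1.43,0],0,220],[[3.72,1.43,0],0,220],[[3.72,1.43,0],0,220],[[3.72,1.43,0],0,220],[[3.72,1.43,0],0,220]]' && python3 -m pendant '[[[0,0,0],8,220],[[0,0,0],8,220],[[0,0,0],8,220],[[0,0,0],8,220],[[0,0,0],8,220]]' && python3 -m pendant '[[[0,0,0],8,220],[[0,0,0],8,220],[[0,0,0],8,220],[[0,0,0],8,220],[[0,0,0],8,220]]' && python3 -m pendant '[[[0,0,0.5],8,220],[[0,0,0.5],8.2,220],[[0,0,0.5],0,220],[[0,0,0.5],0,220],[[0,0,0.5],0,220]]'; python3 plan.py 538 204.4 20 -91.8
python3 - <<'E'
from h import *
f=frame("top",3); s=frame("scene",3); np.save("t3.npy",f); np.save("s3.npy",s)
b=cv2.resize(s[140:230,230:340],None,fx=5,fy=5,interpolation=2)
for P in np.array([[.538,.2044,.004],[.538,.2044,.012]]):
    u,v=((pix("scene",P)[0]-[230,140])*5+2).astype(int); cv2.circle(b,(u,v),3,(255,0,255),-1)
cv2.imwrite("pics/j.png",b[:,:,::-1])
E
```

```text
time: 12.15
tool_pos: [0.4803, 0.015, 0.065]
eef_rot: [2.135, 2.304, -0.0]
ft_force: [0.6, 0.3, -1.5]
opening: 0.0305
gripper_force: 30.0
time: 12.65
tool_pos: [0.5371, 0.206, 0.0649]
eef_rot: [-2.134, -2.305, 0.001]
ft_force: [-0.3, 0.2, -0.9]
opening: 0.0306
gripper_force: 30.0
time: 13.15
tool_pos: [0.5368, 0.2044, 0.0647]
eef_rot: [-2.798, -1.428, 0.001]
ft_force: [0.5, 0.0, -2.1]
opening: 0.0308
gripper_force: 30.0
time: 13.65
tool_pos: [0.5368, 0.2043, 0.0648]
eef_rot: [3.118, 0.384, -0.001]
ft_force: [0.3, 0.7, -1.6]
opening: 0.0309
gripper_force: 30.0
time: 14.15
tool_pos: [0.5373, 0.2043, 0.0392]
eef_rot: [3.141, -0.047, -0.0]
ft_force: [-0.5, 0.2, -0.9]
opening: 0.0311
gripper_force: 30.0
t 14.15 p [537.3 204.3  39.2] phi -91.7 op 31.1 gf 30.0 F [-0.5  0.2 -0.9] tilt [-0. -0.]
-> tool cm [ 0.07 -0.01  1.92] rows>=0.4; per5 [ 0.01 -0.    0.38] per10 [ 0.01 -0.    0.19] per15 [ 0.   -0.    0.13]; roll 0.1 per10 0.01
```

View pics/j.png

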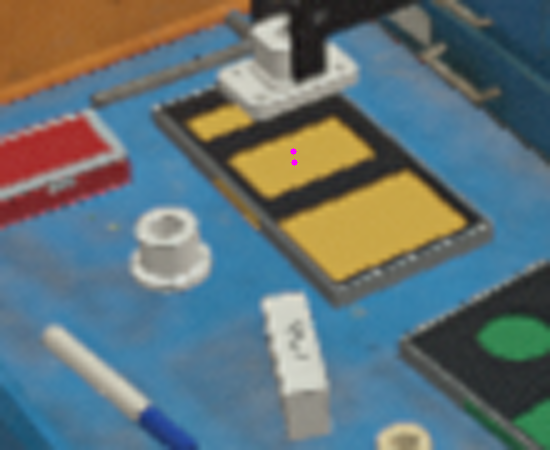

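Run:
```python
from h import *
print(world("scene",[[286,156.4]],.065)*1000)
s=np.load("s3.npy"); b=cv2.resize(s,None,fx=4,fy=4,interpolation=cv2.INTER_CUBIC)
# yellow-floor bracket pocket centroid & bracket white mask
h=cv2.cvtColor(b,cv2.COLOR_RGB2HSV).astype(int);H,S,V=h.transpose(2,0,1)
def cc(m,roi):
    mm=np.zeros(m.shape,np.uint8);x0,x1,y0,y1=[4*v for v in roi];mm[y0:y1,x0:x1]=m[y0:y1,x0:x1]
    return max(cv2.findContours(mm,0,1)[0],key=cv2.contourArea)[:,0]/4-.375
y=cc((H>15)&(H<30)&(S>120)&(V>110),(270,312,160,185)); print("pocket rect (scene)",cv2.minAreaRect((world("scene",y,.004)*1000).astype(np.float32)))
w=cc((S<60)&(V>135),(270,306,140,166)); r=w[np.argsort(w[:,1])]
print("white ext L",w[w[:,0].argmin()],"R",w[w[:,0].argmax()],"bottom",w[w[:,1].argmax()])
def rz(a): c,s_=np.cos(a),np.sin(a); return np.array([[c,-s_],[s_,c]])
C=np.array([[-.023,-.036],[.023,-.036],[.023,.036],[-.023,.036]])@rz(np.radians(88.2)).T
for z in(.06,.07): print(z,np.round(pix("scene",np.c_[C+[.5373,.2043],np.full(4,z)]),1).tolist())
```

```text
[[531.51168156 201.13489479]]
pocket rect (scene) ((544.7968139648438, 207.00389099121094), (51.339569091796875, 79.43143463134766), 87.94178009033203)
white ext L [273.125 154.375] R [301.125 154.625] bottom [280.125 162.875]
0.06 [[301.7, 156.3], [293.5, 149.3], [272.6, 157.1], [280.5, 164.4]]
0.07 [[301.6, 153.4], [293.3, 146.5], [272.3, 154.2], [280.3, 161.5]]
```

```bash
python3 -m pendant '[[[0.1,-0.04,0.85],0,220],[[0.1,-0.04,0.85],0,220],[[0.1,-0.04,0.85],0,220],[[0.1,-0.04,0.85],0,220],[[0.1,-0.04,0.7],0,220]]' && python3 plan.py
cat > m.py <<'E'
from h import *
def cc(b,m,roi):
    mm=np.zeros(m.shape,np.uint8);x0,x1,y0,y1=[4*v for v in roi];mm[y0:y1,x0:x1]=m[y0:y1,x0:x1]
    return max(cv2.findContours(mm,0,1)[0],key=cv2.contourArea)[:,0]/4-.375
def big(n,k=3):
    f=frame(n,k); np.save(n+"_last.npy",f); b=cv2.resize(f,None,fx=4,fy=4,interpolation=cv2.INTER_CUBIC)
    return b,cv2.cvtColor(b,cv2.COLOR_RGB2HSV).astype(int).transpose(2,0,1)
def corners(c,a,z,L,W):
    a=np.radians(a);Q=np.array([[-L,-W],[L,-W],[L,W],[-L,W]])/2@np.array([[np.cos(a),np.sin(a)],[-np.sin(a),np.cos(a)]])
    return np.c_[Q+c,np.full(4,z)]
E
python3 - <<'E'
from m import *
b,(H,S,V)=big("scene"); p=ctrl.get_state()["tool_pos"]
w=cc(b,(S<60)&(V>135),(262,312,140,186))
print("L",w[w[:,0].argmin()],"R",w[w[:,0].argmax()],"B",w[w[:,1].argmax()])
z=p[2]+.0206
for zz in(z,z+.01): print(zz,np.round(pix("scene",corners(p[:2],88.2,zz,.046,.072)),1).tolist())
t=cv2.resize(frame("top",3)[145:200,195:300],None,fx=4,fy=4,interpolation=2)
s=cv2.resize(np.load("scene_last.npy")[130:215,240:345],None,fx=4,fy=4,interpolation=2)
cv2.imwrite("pics/k.png",np.vstack([s,t])[:,:,::-1])
E
```

```text
time: 14.95
tool_pos: [0.5422, 0.2061, -0.0029]
eef_rot: [3.141, -0.05, -0.002]
ft_force: [1.1, 0.4, -1.1]
opening: 0.0307
gripper_force: 30.0
t 14.95 p [542.2 206.1  -2.9] phi -91.8 op 30.7 gf 30.0 F [ 1.1  0.4 -1.1] tilt [-0.001 -0.   ]
L [275.125 166.125] R [302.375 165.125] B [283.375 174.125]
0.018118055315040363 [[303.2, 167.2], [295.1, 160.1], [274.9, 167.9], [282.6, 175.4]]
0.028118055315040365 [[303.1, 164.4], [295.0, 157.4], [274.6, 165.2], [282.4, 172.6]]
```

View pics/k.png

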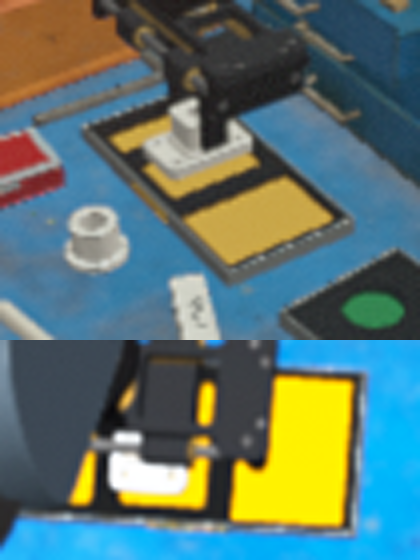

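Run:
```python
from m import *
print("bracket edge L,R,low",world("top",[[221.75,178],[242,179],[232,183]],.028)*1000)
print("expected center from TCP; corners",corners([.5422,.2061],88.2,.028,.046,.072)*1000)
print("pocket",world("top",[[224.5,185],[247.25,185],[236,186.75]],.004)*1000)
```

```text
bracket edge L,R,low [[512.56360519 233.72290135]
 [511.26671108 183.10665843]
 [500.57049877 207.44738517]]
expected center from TCP; corners [[577.45978871 181.98056178  28.        ]
 [578.90468363 227.95786356  28.        ]
 [506.94021129 230.21943822  28.        ]
 [505.49531637 184.24213644  28.        ]]
pocket [[498.81014996 232.47060041]
 [500.22655395 174.37496929]
 [495.00968207 202.85265733]]
```

```bash
python3 -m pendant '[[[-0.08,0.2,0],0,220],[[-0.07,0.22,0],0,220],[[0,0,0.2],0,220],[[0,0,0.3],0,220],[[0,0,0.1],0,220]]' && python3 -m pendant '[[[0,0,0.15],0,220],[[0,0,0.15],0,220],[[0,0,0.15],0,220],[[0,0,0.1],0,220],[[0,0,0],0,220]]' ; python3 plan.py
```

```text
time: 15.75
tool_pos: [0.5407, 0.202, -0.008]
eef_rot: [3.141, -0.05, -0.001]
ft_force: [-0.5, 0.0, -1.5]
opening: 0.0307
gripper_force: 30.0
time: 16.25
tool_pos: [0.5408, 0.202, -0.0133]
eef_rot: [3.141, -0.05, -0.0]
ft_force: [-0.2, -0.2, -2.4]
opening: 0.031
gripper_force: 30.0
t 16.25 p [540.8 202.  -13.3] phi -91.8 op 31.0 gf 30.0 F [-0.2 -0.2 -2.4] tilt [-0. -0.]
```

```bash
python3 -m pendant '[[[0,0,0.1],0,220],[[0,0,0.1],0,220],[[0,0,0.1],0,220],[[0,0,0.05],0,220],[[0,0,0],0,220]]' ; python3 plan.py
```

```text
time: 16.75
tool_pos: [0.5409, 0.202, -0.0165]
eef_rot: [3.141, -0.05, 0.0]
ft_force: [-0.0, -0.0, -0.4]
opening: 0.0308
gripper_force: 30.0
t 16.75 p [540.9 202.  -16.5] phi -91.8 op 30.8 gf 30.0 F [-0.  -0.  -0.4] tilt [-0. -0.]
```

```bash
python3 -m pendant '[[[0,0,0],0,90],[[0,0,0],0,90],[[0,0,0],0,90],[[0,0,0],0,90],[[0,0,0],0,90]]' |tail -3&& python3 -m pendant '[[[0,0,-1],0,90],[[0,0,-2],0,90],[[0,0,-2],0,90],[[0,0,-2],0,90],[[0,0,-1],0,90]]' ; python3 plan.py 430 36.5 60 -23 430 36.5 -24 -23
```

```text
ft_force: [-0.1, 0.4, -0.4]
opening: 0.0547
gripper_force: 0.0
time: 17.75
tool_pos: [0.5421, 0.2023, 0.0657]
eef_rot: [-3.141, 0.05, -0.005]
ft_force: [0.1, -0.3, 0.4]
opening: 0.0561
gripper_force: 0.0
t 17.75 p [542.1 202.3  65.7] phi -91.8 op 56.1 gf 0.0 F [ 0.1 -0.3  0.4] tilt [0.003 0.001]
-> tool cm [-10.68  16.93   0.57] rows>=4.0; per5 [-2.14  3.39  0.11] per10 [-1.07  1.69  0.06] per15 [-0.71  1.13  0.04]; roll -68.8 per10 -6.88
-> tool cm [0.  0.  8.4] rows>=1.7; per5 [0.   0.   1.68] per10 [0.   0.   0.84] per15 [0.   0.   0.56]; roll 0.0 per10 0.00
```

```bash
python3 -m pendant '[[[-2.14,3.38,0],0,90],[[-2.14,3.38,0],0,90],[[-2.14,3.38,0],0,90],[[-2.14,3.38,0],0,90],[[-2.14,3.38,0],0,90]]' >/dev/null && python3 -m pendant '[[[0,0,0],-7,90],[[0,0,0],-7,90],[[0,0,0],-7,90],[[0,0,0],-7,90],[[0,0,0],-7,90]]' >/dev/null&& python3 -m pendant '[[[0,0,0],-7,90],[[0,0,0],-7,90],[[0,0,0],-6.8,90],[[0,0,0],-6.5,90],[[0,0,0],-6.5,90]]'|head -2; python3 plan.py 430 36.5 -24 -23
python3 - <<'E'
from m import *
b,(H,S,V)=big("top")
w=cc(b,b[:,:,2]>130,(218,252,145,200)); r=lambda w,z:cv2.minAreaRect((world("top",w,z)*1000).astype(np.float32))
print("top bracket in tray",r(w,.014), "pocket est 538.0 204.4")
b,(H,S,V)=big("scene")
w=cc(b,(S<60)&(V>135),(270,318,140,186)); print("L",w[w[:,0].argmin()],"R",w[w[:,0].argmax()],"B",w[w[:,1].argmax()])
print(np.round(pix("scene",corners([.5408,.202],88.2,.014,.046,.072)),1).tolist())
E
```

```text
time: 19.25
tool_pos: [0.4287, 0.0365, 0.0636]
t 19.25 p [428.7  36.5  63.6] phi -22.8 op 56.4 gf 0.0 F [-0.1  0.4  0.7] tilt [ 0. -0.]
-> tool cm [0.05 0.13 8.76] rows>=1.8; per5 [0.01 0.03 1.75] per10 [0.   0.01 0.88] per15 [0.   0.01 0.58]; roll 0.2 per10 0.02
top bracket in tray ((515.2982177734375, 205.4120635986328), (67.27741241455078, 124.51283264160156), 77.36308288574219) pocket est 538.0 204.4
L [276.375 171.125] R [297.625 168.125] B [284.125 178.125]
[[303.6, 169.1], [295.6, 162.0], [275.3, 169.8], [283.1, 177.3]]
```

```bash
python3 -m pendant '[[[0.05,0.13,1.75],0,90],[[0,0,1.75],0,90],[[0,0,1.75],0,90],[[0,0,1.75],0,90],[[0,0,1.75],0,90]]'|head -4 && python3 -m pendant '[[[0,0,0],0,140],[[0,0,0],0,230],[[0,0,0],0,230],[[0,0,0],0,230],[[0,0,0],0,230]]'; python3 plan.py;  python3 -m pendant '[[[0,0,-1],0,230],[[0,0,-2],0,230],[[0,0,-2],0,230],[[0,0,-2],0,230],[[0,0,-2],0,230]]'; python3 plan.py 542.5 263 66 -91.8
python3 - <<'E'
from m import *
b,(H,S,V)=big("scene",2);h=cc(b,(S<60)&(V>135),(230,345,130,260));print(h.min(0),h.max(0))
E
```

```text
time: 20.05
tool_pos: [0.4303, 0.0365, -0.0248]
eef_rot: [2.621, 1.731, 0.001]
ft_force: [0.5, 0.7, -0.6]
time: 20.55
tool_pos: [0.4299, 0.0366, -0.0235]
eef_rot: [2.62, 1.733, 0.0]
ft_force: [-2.7, 2.1, 3.1]
opening: 0.0242
gripper_force: 2.0
t 20.55 p [429.9  36.6 -23.5] phi -23.0 op 24.2 gf 2.0 F [-2.7  2.1  3.1] tilt [0. 0.]
time: 21.05
tool_pos: [0.4297, 0.0366, 0.0672]
eef_rot: [2.62, 1.733, 0.0]
ft_force: [0.2, -0.2, -3.8]
opening: 0.0221
gripper_force: 30.0
t 21.05 p [429.7  36.6  67.2] phi -23.0 op 22.1 gf 30.0 F [ 0.2 -0.2 -3.8] tilt [ 0. -0.]
-> tool cm [25.25  1.52  0.12] rows>=5.1; per5 [5.05 0.3  0.02] per10 [2.53 0.15 0.01] per15 [1.68 0.1  0.01]; roll 68.8 per10 6.88
[281.375 166.875] [294.375 200.125]
```

```bash
python3 -m pendant '[[[2.53,0.15,0],0,230],[[2.53,0.15,0],0,230],[[2.53,0.15,0],0,230],[[2.53,0.15,0],0,230],[[2.53,0.15,0],0,230]]' >/dev/null && python3 -m pendant '[[[2.53,0.15,0],0,230],[[2.53,0.15,0],0,230],[[2.53,0.15,0],0,230],[[2.53,0.15,0],0,230],[[2.53,0.15,0],0,230]]' >/dev/null && python3 -m pendant '[[[0,0,0],7,230],[[0,0,0],7,230],[[0,0,0],7,230],[[0,0,0],7,230],[[0,0,0],7,230]]' >/dev/null&& python3 -m pendant '[[[0,0,0.6],7,230],[[0,0,0.6],7,230],[[0,0,0.6],6.8,230],[[0,0,0.6],6.5,230],[[0,0,0.6],6.5,230]]'|head -2; python3 plan.py 542.8 262.5 0 -91.8
python3 - <<'E'
from m import *
b,(H,S,V)=big("scene",3);p=ctrl.get_state()["tool_pos"]
h=cc(b,(S<60)&(V>135),(245,300,115,165));print("L",h[h[:,0].argmin()],"R",h[h[:,0].argmax()],"T",h[h[:,1].argmin()],"B",h[h[:,1].argmax()])
z=p[2]+.0235
for zz in(z,z+.034):print(np.round(pix("scene",corners(p[:2],88.2,zz,.023,.076)),1).tolist())
E
```

```text
time: 23.15
tool_pos: [0.5416, 0.2631, 0.0341]
t 23.15 p [541.6 263.1  34.1] phi -92.1 op 21.4 gf 30.0 F [ 0.4  0.7 -3.4] tilt [-0.002 -0.001]
-> tool cm [0.13 0.06 3.41] rows>=0.7; per5 [0.03 0.01 0.68] per10 [0.01 0.01 0.34] per15 [0.01 0.   0.23]; roll -0.3 per10 -0.03
L [265.125 140.625] R [290.875 145.625] T [274.625 137.125] B [270.125 153.625]
[[290.5, 146.0], [286.6, 142.7], [265.0, 150.4], [268.7, 153.9]]
[[289.9, 136.2], [286.0, 133.0], [263.9, 140.7], [267.6, 144.1]]
```

```bash
python3 -m pendant '[[[0,0.06,1],-0.3,230],[[0,0,1],0,230],[[0,0,1],0,230],[[0,0,0.8],0,230],[[0,0,0.2],0,230]]'|head -4 && python3 -m pendant '[[[0,0,0.2],0,230],[[0,0,0.2],0,230],[[0,0,0.2],0,230],[[0,0,0.2],0,230],[[0,0,0.1],0,230]]' ; python3 plan.py
```

```text
time: 23.8
tool_pos: [0.5417, 0.2625, -0.0057]
eef_rot: [3.141, -0.042, -0.004]
ft_force: [-0.1, -0.1, -3.0]
time: 24.3
tool_pos: [0.5428, 0.2629, -0.0132]
eef_rot: [-3.141, 0.042, -0.0]
ft_force: [-0.3, -0.6, -3.0]
opening: 0.0216
gripper_force: 30.0
t 24.3 p [542.8 262.9 -13.2] phi -91.5 op 21.6 gf 30.0 F [-0.3 -0.6 -3. ] tilt [0. 0.]
```

```bash
python3 -m pendant '[[[-0.1,0.03,0],0.3,230],[[0,0,0.15],0,230],[[0,0,0.15],0,230],[[0,0,0.15],0,230],[[0,0,0.15],0,230]]'|head -4 ; python3 -m pendant '[[[0,0,0.05],0,230],[[0,0,0],0,230],[[0,0,0],0,230],[[0,0,0],0,230],[[0,0,0],0,230]]';python3 plan.py
```

```text
time: 24.8
tool_pos: [0.5418, 0.2626, -0.0181]
eef_rot: [3.141, -0.05, -0.0]
ft_force: [-3.4, -0.9, 14.8]
time: 25.3
tool_pos: [0.5418, 0.2626, -0.0181]
eef_rot: [-3.141, 0.05, -0.001]
ft_force: [-1.8, 0.1, 6.9]
opening: 0.0216
gripper_force: 30.0
t 25.3 p [541.8 262.6 -18.1] phi -91.8 op 21.6 gf 30.0 F [-1.8  0.1  6.9] tilt [0. 0.]
```

```bash
python3 -m pendant '[[[0,0,0],0,150],[[0,0,0],0,150],[[0,0,0],0,150],[[0,0,0],0,150],[[0,0,0],0,150]]' |tail -3&& python3 -m pendant '[[[0,0,-0.5],0,150],[[0,0,-2],0,150],[[0,0,-2],0,150],[[0,0,-2],0,150],[[0,0,-1.5],0,150]]' ; python3 plan.py 408 272 60 -94.7
```

```text
ft_force: [0.2, 0.4, 0.5]
opening: 0.0355
gripper_force: 0.0
time: 26.3
tool_pos: [0.5423, 0.2628, 0.0619]
eef_rot: [-3.141, 0.05, -0.002]
ft_force: [0.2, -0.1, 0.6]
opening: 0.0359
gripper_force: 0.0
t 26.3 p [542.3 262.8  61.9] phi -91.8 op 35.9 gf 0.0 F [ 0.2 -0.1  0.6] tilt [0.002 0.   ]
-> tool cm [-13.45  -0.49   0.19] rows>=2.7; per5 [-2.69 -0.1   0.04] per10 [-1.34 -0.05  0.02] per15 [-0.9  -0.03  0.01]; roll 2.9 per10 0.29
```

```bash
python3 -m pendant '[[[-2.69,-0.1,0],0.6,0],[[-2.69,-0.1,0],0.6,0],[[-2.69,-0.1,0],0.6,0],[[-2.69,-0.1,0],0.6,0],[[-2.69,-0.1,0],0.5,0]]' >/dev/null&& python3 -m pendant '[[[0,0,0.3],0,0],[[0,0,0.3],0,0],[[0,0,0.3],0,0],[[0,0,0.3],0,0],[[0,0,0.3],0,0]]' |tail -2; python3 plan.py 408 272 -27 -94.7
python3 - <<'E'
from m import *
b,(H,S,V)=big("scene",3)
for n,roi,c,L,W,zs in(("jaw",(250,285,140,185),[.5425,.2627],.023,.076,(.004,.038)),("brk",(272,306,140,186),[.5408,.202],.046,.072,(.004,.014))):
    h=cc(b,(S<60)&(V>135),roi);print(n,"L",h[h[:,0].argmin()],"R",h[h[:,0].argmax()],"T",h[h[:,1].argmin()],"B",h[h[:,1].argmax()])
    for zz in zs:print(np.round(pix("scene",corners(c,88.2,zz,L,W)),1).tolist())
E
```

```text
opening: 0.0866
gripper_force: 0.0
t 27.3 p [408.7 274.7  45. ] phi -94.8 op 86.6 gf 0.0 F [-0.1 -0.8 -0.1] tilt [0.001 0.   ]
-> tool cm [-0.05  0.27  7.2 ] rows>=1.4; per5 [-0.01  0.05  1.44] per10 [-0.01  0.03  0.72] per15 [-0.    0.02  0.48]; roll -0.1 per10 -0.01
jaw L [266.625 155.625] R [284.375 164.375] T [284.125 148.875] B [271.125 166.375]
[[291.8, 160.5], [288.0, 157.2], [267.1, 165.1], [270.7, 168.6]]
[[291.2, 151.4], [287.4, 148.1], [266.0, 155.9], [269.7, 159.4]]
brk L [271.625 153.125] R [303.125 169.375] T [287.125 147.875] B [284.375 178.125]
[[303.7, 171.8], [295.7, 164.6], [275.6, 172.5], [283.3, 180.0]]
[[303.6, 169.1], [295.6, 162.0], [275.3, 169.8], [283.1, 177.3]]
```

```bash
python3 -m pendant '[[[-0.05,0.27,1.5],0,0],[[0,0,1.5],0,0],[[0,0,1.5],0,0],[[0,0,1.5],0,0],[[0,0,1.1],0,0]]'|head -4 && python3 -m pendant '[[[0,0,0],0,60],[[0,0,0],0,90],[[0,0,0],0,120],[[0,0,0],0,120],[[0,0,0],0,120]]'&&  python3 -m pendant '[[[0,0,0],0,120],[[0,0,0],0,120],[[0,0,0],0,120],[[0,0,0],0,120],[[0,0,0],0,120]]' ;python3 plan.py
```

```text
time: 27.95
tool_pos: [0.4071, 0.272, -0.0265]
eef_rot: [3.139, -0.13, -0.001]
ft_force: [-0.3, -0.8, 1.0]
time: 28.45
tool_pos: [0.4076, 0.2724, -0.025]
eef_rot: [-3.138, 0.13, -0.002]
ft_force: [0.1, 0.5, 2.4]
opening: 0.0577
gripper_force: 30.0
time: 28.95
tool_pos: [0.4076, 0.2724, -0.025]
eef_rot: [-3.138, 0.13, -0.002]
ft_force: [0.4, 1.7, 6.2]
opening: 0.0579
gripper_force: 30.0
t 28.95 p [407.6 272.4 -25. ] phi -94.7 op 57.9 gf 30.0 F [0.4 1.7 6.2] tilt [0.002 0.001]
```

```bash
python3 -m pendant '[[[0,0,-1],0,120],[[0,0,-2],0,120],[[0,0,-2],0,120],[[0,0,-2],0,120],[[0,0,-2],0,120]]'|tail -2; python3 plan.py 538.2 122 65 -91.8
```

```text
opening: 0.058
gripper_force: 30.0
t 29.45 p [406.1 271.6  65.2] phi -94.7 op 58.0 gf 30.0 F [ 0.4  0.3 -1.1] tilt [-0.002 -0.001]
-> tool cm [14.4  13.82  0.02] rows>=4.0; per5 [2.88 2.76 0.  ] per10 [1.44 1.38 0.  ] per15 [0.96 0.92 0.  ]; roll -2.9 per10 -0.29
```

```bash
python3 -m pendant '[[[1.44,1.38,0],0,120],[[1.44,1.38,0],0,120],[[1.44,1.38,0],0,120],[[1.44,1.38,0],0,120],[[1.44,1.38,0],0,120]]' >/dev/null&& python3 -m pendant '[[[1.44,1.38,0],-0.6,120],[[1.44,1.38,0],-0.6,120],[[1.44,1.38,0],-0.6,120],[[1.44,1.38,0],-0.6,120],[[1.44,1.38,0],-0.5,120]]' >/dev/null&& python3 -m pendant '[[[0,0,0.6],0,120],[[0,0,0.6],0,120],[[0,0,0.6],0,120],[[0,0,0.6],0,120],[[0,0,0.6],0,120]]' |tail -2; python3 plan.py 538.2 122 -10 -91.8
python3 - <<'E'
from m import *
b,(H,S,V)=big("scene",3);p=ctrl.get_state()["tool_pos"]
h=cc(b,((H<8)|(H>170))&(S>110)&(V>60),(265,345,120,200)) 
h2=cc(b,(S<60)&(V>125)|(((H<8)|(H>170))&(S>110)&(V>60)),(265,345,120,200))
for n,q in(("red",h),("all",h2)):print(n,"L",q[q[:,0].argmin()],"R",q[q[:,0].argmax()],"T",q[q[:,1].argmin()],"B",q[q[:,1].argmax()])
for zz in(.025,.048):print(np.round(pix("scene",corners(p[:2],88.2,p[2]+zz,.062,.088)),1).tolist())
E
```

```text
opening: 0.058
gripper_force: 30.0
t 30.95 p [539.7 124.7  33.6] phi -91.8 op 58.0 gf 30.0 F [ 0.1 -0.5 -2. ] tilt [-0.001  0.   ]
-> tool cm [-0.14  0.27  4.36] rows>=0.9; per5 [-0.03  0.05  0.87] per10 [-0.01  0.03  0.44] per15 [-0.01  0.02  0.29]; roll 0.0 per10 0.00
red L [289.125 163.125] R [307.375 164.875] T [304.125 157.125] B [296.125 169.875]
all L [266.125 159.125] R [306.625 168.125] T [287.375 147.875] B [295.125 173.125]
[[322.6, 169.5], [310.3, 159.3], [284.3, 169.5], [296.0, 180.4]]
[[322.6, 162.7], [310.2, 152.6], [283.8, 162.7], [295.6, 173.5]]
```

```bash
python3 -m pendant '[[[-0.07,0.13,0.9],0,120],[[-0.07,0.14,0.9],0,120],[[0,0,0.9],0,120],[[0,0,0.9],0,120],[[0,0,0.6],0,120]]'|head -4 && python3 -m pendant '[[[0,0,0.15],0,120],[[0,0,0.15],0,120],[[0,0,0.15],0,120],[[0,0,0.15],0,120],[[0,0,0],0,120]]' ; python3 plan.py
```

```text
time: 31.6
tool_pos: [0.5387, 0.1213, -0.0088]
eef_rot: [3.141, -0.05, -0.002]
ft_force: [-0.1, -0.7, -1.9]
time: 32.1
tool_pos: [0.5392, 0.1214, -0.0136]
eef_rot: [-3.141, 0.05, -0.0]
ft_force: [0.2, 0.2, -2.1]
opening: 0.0582
gripper_force: 30.0
t 32.1 p [539.2 121.4 -13.6] phi -91.8 op 58.2 gf 30.0 F [ 0.2  0.2 -2.1] tilt [0. 0.]
```

```bash
python3 -m pendant '[[[-0.08,-0.05,0.15],0,120],[[0,0,0.15],0,120],[[0,0,0.15],0,120],[[0,0,0.15],0,120],[[0,0,0],0,120]]'|head -4; python3 -m pendant '[[[0,0,0.1],0,120],[[0,0,0.05],0,120],[[0,0,0],0,120],[[0,0,0],0,120],[[0,0,0],0,120]]' ; python3 plan.py
```

```text
time: 32.6
tool_pos: [0.5382, 0.1219, -0.0199]
eef_rot: [3.141, -0.05, -0.001]
ft_force: [0.1, -0.8, -2.1]
time: 33.1
tool_pos: [0.5384, 0.1219, -0.021]
eef_rot: [-3.141, 0.05, -0.0]
ft_force: [-0.7, -0.1, 0.4]
opening: 0.0584
gripper_force: 30.0
t 33.1 p [538.4 121.9 -21. ] phi -91.8 op 58.4 gf 30.0 F [-0.7 -0.1  0.4] tilt [0. 0.]
```

```bash
python3 -m pendant '[[[0,0,0],0,40],[[0,0,0],0,40],[[0,0,0],0,40],[[0,0,0],0,40],[[0,0,0],0,40]]' |tail -3&& python3 -m pendant '[[[0,0,-0.5],0,40],[[0,0,-2],0,40],[[0,0,-2],0,40],[[0,0,-2],0,40],[[0,0,-2],0,40]]' |head -2; python3 plan.py 432 -58.8 65 -91.8
```

```text
ft_force: [0.6, 2.2, 1.5]
opening: 0.0733
gripper_force: 1.1
time: 34.1
tool_pos: [0.5382, 0.1216, 0.0648]
t 34.1 p [538.2 121.6  64.8] phi -91.8 op 73.4 gf 0.0 F [ 0.2 -0.1 -0.7] tilt [-0. -0.]
-> tool cm [-10.04  18.37  -0.02] rows>=4.2; per5 [-2.01  3.67 -0.  ] per10 [-1.    1.84 -0.  ] per15 [-0.67  1.22 -0.  ]; roll -0.0 per10 -0.00
```

```bash
python3 -m pendant '[[[-2.01,3.67,0],0,90],[[-2.01,3.67,0],0,90],[[-2.01,3.67,0],0,90],[[-2.01,3.67,0],0,90],[[-2.01,3.67,0],0,90]]' >/dev/null && python3 -m pendant '[[[0,0,0],0,90],[[0,0,0],0,90],[[0,0,0],0,90],[[0,0,0],0,90],[[0,0,0],0,90]]' |tail -2; python3 plan.py 432 -58.8 -25 -91.8
python3 - <<'E'
from m import *
b,(H,S,V)=big("scene",3)
red=((H<8)|(H>170))&(S>110)&(V>60)
h=cc(b,red,(275,345,140,210)); w=world("scene",h,.027).astype(np.float32)*1000
print("label",cv2.minAreaRect(w))
for n,roi,c,L,W,zs in(("jaw",(250,285,140,185),[.5425,.2627],.023,.076,(.004,.038)),("brk",(272,306,140,186),[.5408,.202],.046,.072,(.014,))):
    h=cc(b,(S<60)&(V>135),roi);print(n,"L",h[h[:,0].argmin()],"R",h[h[:,0].argmax()],"T",h[h[:,1].argmin()],"B",h[h[:,1].argmax()])
c=cc(b,(H>12)&(H<32)&(S>60)&(V>120),(295,325,215,248)); print("brass px",c.min(0),c.max(0),"pred flange",pix("scene",[[.432,-.0588,0],[.432,-.0588,.036]]))
t,(H,S,V)=big("top",3)
h=cc(t,((H<8)|(H>170))&(S>150)&(V>120),(240,300,145,200)); print("top label",cv2.minAreaRect((world("top",h,.027)*1000).astype(np.float32)))
np.save("lay.npy",b)
E
```

```text
opening: 0.0564
gripper_force: 0.0
t 35.1 p [432.6 -57.3  63.9] phi -91.7 op 56.4 gf 0.0 F [ 0.7 -0.2 -0.5] tilt [ 0. -0.]
-> tool cm [-0.05  0.15  8.89] rows>=1.8; per5 [-0.01  0.03  1.78] per10 [-0.01  0.01  0.89] per15 [-0.    0.01  0.59]; roll 0.1 per10 0.01
label ((487.91876220703125, 109.09550476074219), (66.18042755126953, 10.780294418334961), 87.75012969970703)
jaw L [266.625 155.625] R [274.375 164.875] T [271.375 153.125] B [270.875 166.375]
brk L [271.625 153.125] R [274.375 164.875] T [271.625 153.125] B [271.625 166.375]
brass px [304.875 225.125] [316.625 242.125] pred flange [[310.45625538 238.47581481]
 [310.18209128 228.17448829]]
top label ((535.9409790039062, 123.83583068847656), (40.152618408203125, 69.90066528320312), 88.2433853149414)
```

```bash
python3 -m pendant '[[[-0.05,0.15,1.9],0,90],[[0,0,1.9],0,90],[[0,0,1.9],0,90],[[0,0,1.9],0,90],[[0,0,1.3],0,90]]'|head -4 && python3 -m pendant '[[[0,0,0],0,140],[[0,0,0],0,230],[[0,0,0],0,230],[[0,0,0],0,230],[[0,0,0],0,230]]'&&  python3 -m pendant '[[[0,0,0],0,230],[[0,0,0],0,230],[[0,0,0],0,230],[[0,0,0],0,230],[[0,0,0],0,230]]' |tail -2;python3 plan.py; python3 -m pendant '[[[0,0,-1],0,230],[[0,0,-2],0,230],[[0,0,-2],0,230],[[0,0,-2],0,230],[[0,0,-2],0,230]]'|tail -2; python3 plan.py 544 -6.3 65 -91.8
```

```text
time: 35.9
tool_pos: [0.4313, -0.0597, -0.0262]
eef_rot: [-3.141, 0.05, 0.001]
ft_force: [-0.2, 0.3, 0.6]
time: 36.4
tool_pos: [0.432, -0.0599, -0.0245]
eef_rot: [3.141, -0.05, 0.002]
ft_force: [0.6, -0.1, 3.9]
opening: 0.0259
gripper_force: 30.0
opening: 0.026
gripper_force: 30.0
t 36.9 p [432.  -59.9 -24.5] phi -91.8 op 26.0 gf 30.0 F [0.1 0.1 4.8] tilt [ 0.001 -0.001]
opening: 0.0262
gripper_force: 30.0
t 37.4 p [431.1 -59.6  66. ] phi -91.8 op 26.2 gf 30.0 F [ 0.2 -0.9 -1.7] tilt [-0.  0.]
-> tool cm [11.11 -5.69  0.1 ] rows>=2.5; per5 [ 2.22 -1.14  0.02] per10 [ 1.11 -0.57  0.01] per15 [ 0.74 -0.38  0.01]; roll -0.0 per10 -0.00
```

```bash
python3 -m pendant '[[[2.22,-1.14,0],0,230],[[2.22,-1.14,0],0,230],[[2.22,-1.14,0],0,230],[[2.22,-1.14,0],0,230],[[2.22,-1.14,0],0,230]]' >/dev/null && python3 -m pendant '[[[0,0,0.8],0,230],[[0,0,0.8],0,230],[[0,0,0.8],0,230],[[0,0,0.8],0,230],[[0,0,0.8],0,230]]' |tail -2; python3 plan.py 544 -6.3 -10 -91.8
python3 - <<'E'
from m import *
b,(H,S,V)=big("scene",3);p=ctrl.get_state()["tool_pos"]
c=cc(b,(H>12)&(H<32)&(S>60)&(V>110),(310,360,160,215)); print("brass px",c.min(0),c.max(0))
a=np.linspace(0,6.28,40);
for r,z in((.017,.0245),(.017,.0305),(.0135,.0605)):
    q=pix("scene",np.c_[p[0]+r*np.cos(a),p[1]+r*np.sin(a),np.full(40,p[2]+z)]);print(q.min(0),q.max(0))
g=cc(b,(H>45)&(H<80)&(S>120)&(V>50),(320,352,185,225));r,_=cv2.minEnclosingCircle((world("scene",g,.004)*1000).astype(np.float32));print("green hole",r)
E
```

```text
opening: 0.0258
gripper_force: 30.0
t 38.4 p [543.2  -6.6  24. ] phi -91.9 op 25.8 gf 30.0 F [ 0.2 -0.4 -1. ] tilt [-0.002  0.   ]
-> tool cm [ 0.08 -0.03  3.4 ] rows>=0.7; per5 [ 0.02 -0.01  0.68] per10 [ 0.01 -0.    0.34] per15 [ 0.01 -0.    0.23]; roll -0.1 per10 -0.01
brass px [327.375 181.625] [339.375 199.375]
[326.62937062 191.50742231] [339.60453479 199.78931688]
[326.6530812  189.74118755] [339.68141518 198.01063644]
[328.13995026 181.51588753] [338.70347955 188.02691315]
green hole (539.831787109375, -51.49740982055664)
```

```bash
python3 -m pendant '[[[0.08,-0.03,0.8],0,230],[[0,0,0.8],0,230],[[0,0,0.8],0,230],[[0,0,0.8],0,230],[[0,0,0.2],0,230]]'|head -4 && python3 -m pendant '[[[0,0,0.15],0,230],[[0,0,0.15],0,230],[[0,0,0.15],0,230],[[0,0,0.15],0,230],[[0,0,0],0,230]]'|head -4 ; python3 plan.py 544 -6.3 -20.5 -91.8
```

```text
time: 39.05
tool_pos: [0.5443, -0.0059, -0.0104]
eef_rot: [-3.141, 0.05, 0.003]
ft_force: [-0.3, -0.3, -0.7]
time: 39.55
tool_pos: [0.5451, -0.0061, -0.0152]
eef_rot: [3.141, -0.05, 0.0]
ft_force: [0.2, 0.2, -1.4]
t 39.55 p [545.1  -6.1 -15.2] phi -91.8 op 25.7 gf 30.0 F [ 0.2  0.2 -1.4] tilt [ 0. -0.]
-> tool cm [-0.11  0.03  0.53] rows>=0.1; per5 [-0.02  0.01  0.11] per10 [-0.01  0.    0.05] per15 [-0.01  0.    0.04]; roll -0.0 per10 -0.00
```

```bash
python3 -m pendant '[[[-0.1,0.03,0.1],0,230],[[0,0,0.15],0,230],[[0,0,0.1],0,230],[[0,0,0.1],0,230],[[0,0,0],0,230]]'|head -4; python3 -m pendant '[[[0,0,0.1],0,230],[[0,0,0],0,230],[[0,0,0],0,230],[[0,0,0],0,230],[[0,0,0],0,230]]'|head -4; python3 plan.py
```

```text
time: 40.05
tool_pos: [0.544, -0.0063, -0.0198]
eef_rot: [-3.141, 0.05, 0.0]
ft_force: [-0.9, -1.0, -0.8]
time: 40.55
tool_pos: [0.5442, -0.0063, -0.0205]
eef_rot: [3.141, -0.05, 0.0]
ft_force: [-0.6, 0.2, 2.8]
t 40.55 p [544.2  -6.3 -20.5] phi -91.8 op 26.1 gf 30.0 F [-0.6  0.2  2.8] tilt [ 0. -0.]
```

```bash
python3 -m pendant '[[[0,0,0],0,90],[[0,0,0],0,90],[[0,0,0],0,90],[[0,0,0],0,90],[[0,0,0],0,90]]' |tail -2&& python3 -m pendant '[[[0,0,-0.5],0,90],[[0,0,-2],0,90],[[0,0,-2],0,90],[[0,0,-2],0,90],[[0,0,-2],0,90]]' |head -2; python3 plan.py 399 -314 65 -81.6
```

```text
opening: 0.0538
gripper_force: 0.0
time: 41.55
tool_pos: [0.544, -0.0063, 0.0654]
t 41.55 p [544.   -6.3  65.4] phi -91.8 op 56.5 gf 0.0 F [ 0.1 -0.8  0.4] tilt [ 0. -0.]
-> tool cm [-13.51  31.22   0.04] rows>=6.8; per5 [-2.7   6.24  0.01] per10 [-1.35  3.12  0.  ] per15 [-0.9   2.08  0.  ]; roll -10.2 per10 -1.02
```

```bash
python3 -m pendant '[[[-2.7,1.24,0],0,60],[[-2.7,1.24,0],0,60],[[-2.7,1.24,0],0,40],[[-2.7,1.24,0],0,0],[[-2.7,1.24,0],0,0]]' >/dev/null && python3 -m pendant '[[[0,4.2,0],0,0],[[0,4.2,0],0,0],[[0,4.2,0],0,0],[[0,4.2,0],0,0],[[0,4.2,0],0,0]]' >/dev/null && python3 -m pendant '[[[0,4,0],-2,0],[[0,0,0],-2,0],[[0,0,0],-2,0],[[0,0,0],-2,0],[[0,0,0],-2.2,0]]' |head -2; python3 plan.py 399 -314 -26 -81.6
python3 - <<'E'
from m import *
b,(H,S,V)=big("scene",3)
h=cc(b,(H>108)&(H<130)&(S>150),(330,410,280,350));print("scene blue label",cv2.minAreaRect((world("scene",h,.023)*1000).astype(np.float32)))
c=cc(b,(H>12)&(H<32)&(S>60)&(V>110),(310,360,160,225)); print("brass px",c.min(0),c.max(0))
a=np.linspace(0,6.28,40);
for r,z in((.017,.004),(.0135,.040)):
    q=pix("scene",np.c_[.544+r*np.cos(a),-.0063+r*np.sin(a),np.full(40,z)]);print(q.min(0),q.max(0))
E
```

```text
time: 43.05
tool_pos: [0.3991, -0.314, 0.0647]
t 43.05 p [ 399.1 -314.    64.7] phi -81.6 op 87.1 gf 0.0 F [-0.1 -1.3  0.3] tilt [ 0. -0.]
-> tool cm [-0.01 -0.01  9.07] rows>=1.8; per5 [-0.   -0.    1.81] per10 [-0.   -0.    0.91] per15 [-0.  -0.   0.6]; roll 0.0 per10 0.00
scene blue label ((398.78759765625, -314.1097412109375), (70.70968627929688, 41.1595344543457), 9.073714256286621)
brass px [326.625 194.625] [339.625 211.125]
[326.60612743 204.08242201] [339.19503096 212.43633527]
[328.07035777 194.72769055] [338.31190643 201.31273719]
```

```bash
python3 -m pendant '[[[0,0,1.9],-0.4,0],[[0,0,1.9],0,0],[[0,0,1.9],0,0],[[0,0,1.9],0,0],[[0,0,1.4],0,0]]'|head -4 && python3 -m pendant '[[[0,0,0],0,60],[[0,0,0],0,90],[[0,0,0],0,120],[[0,0,0],0,120],[[0,0,0],0,120]]'|tail -3 &&  python3 -m pendant '[[[0,0,0],0,120],[[0,0,0],0,120],[[0,0,0],0,120],[[0,0,0],0,120],[[0,0,0],0,120]]'|tail -2 ;python3 plan.py; python3 -m pendant '[[[0,0,-1],0,120],[[0,0,-2],0,120],[[0,0,-2],0,120],[[0,0,-2],0,120],[[0,0,-2.5],0,120]]'|tail -2;python3 plan.py 430 -70 70 -86.7 548.6 -86 70 -86.7
```

```text
time: 43.7
tool_pos: [0.3991, -0.3136, -0.0265]
eef_rot: [-3.132, -0.239, 0.001]
ft_force: [-0.6, 0.2, 0.1]
ft_force: [-0.2, 0.4, 2.3]
opening: 0.0581
gripper_force: 30.0
opening: 0.058
gripper_force: 30.0
t 44.7 p [ 399.5 -314.1  -24.9] phi -81.2 op 58.0 gf 30.0 F [0.3 0.7 6.4] tilt [ 0.001 -0.001]
opening: 0.0581
gripper_force: 30.0
t 45.2 p [ 398.5 -313.2   70. ] phi -81.2 op 58.1 gf 30.0 F [ 0.3 -0.8 -1.4] tilt [-0.001  0.001]
-> tool cm [  6.82 -23.55  -0.  ] rows>=4.9; per5 [ 1.36 -4.71 -0.  ] per10 [ 0.68 -2.36 -0.  ] per15 [ 0.45 -1.57 -0.  ]; roll 5.5 per10 0.55
-> tool cm [11.75  2.28 -0.  ] rows>=2.4; per5 [ 2.35  0.46 -0.  ] per10 [ 1.17  0.23 -0.  ] per15 [ 0.78  0.15 -0.  ]; roll 0.0 per10 0.00
```

```bash
python3 -m pendant '[[[0.68,-2.36,0],0,120],[[0.68,-2.36,0],0,120],[[0.68,-2.36,0],0,120],[[0.68,-2.36,0],0,120],[[0.68,-2.36,0],0,120]]' >/dev/null && python3 -m pendant '[[[0.68,-2.36,0],1,120],[[0.68,-2.36,0],1,120],[[0.68,-2.36,0],1,120],[[0.68,-2.36,0],1,120],[[0.68,-2.36,0],1.5,120]]'|head -2; python3 plan.py 548.6 -86 70 -86.7
```

```text
time: 46.2
tool_pos: [0.4345, -0.0698, 0.0697]
t 46.2 p [434.5 -69.8  69.7] phi -86.8 op 58.0 gf 30.0 F [ 0.9 -0.5 -0.7] tilt [-0.  0.]
-> tool cm [11.3   2.25 -0.03] rows>=2.3; per5 [ 2.26  0.45 -0.01] per10 [ 1.13  0.23 -0.  ] per15 [ 0.75  0.15 -0.  ]; roll -0.1 per10 -0.01
```

```bash
python3 -m pendant '[[[2.26,0.45,0],0,120],[[2.26,0.45,0],0,120],[[2.26,0.45,0],0,120],[[2.26,0.45,0],0,120],[[2.26,0.45,0],0,120]]' >/dev/null && python3 -m pendant '[[[0,0,0.8],0,120],[[0,0,0.8],0,120],[[0,0,0.8],0,120],[[0,0,0.8],0,120],[[0,0,0.8],0,120]]'|head -2; python3 plan.py 548.6 -86 -12 -86.7
python3 - <<'E'
from m import *
b,(H,S,V)=big("scene",3);p=ctrl.get_state()["tool_pos"]
q=cc(b,((H>108)&(H<130)&(S>150))|((S<60)&(V>125)),(310,400,165,235)) 
print("L",q[q[:,0].argmin()],"R",q[q[:,0].argmax()],"T",q[q[:,1].argmin()],"B",q[q[:,1].argmax()])
for zz in(.025,.048):print(np.round(pix("scene",corners(p[:2],93.3,p[2]+zz,.062,.088)),1).tolist())
E
```

```text
time: 47.2
tool_pos: [0.5476, -0.0866, 0.0285]
t 47.2 p [547.6 -86.6  28.5] phi -86.7 op 58.3 gf 30.0 F [ 0.6  0.4 -1.7] tilt [-0.002  0.001]
-> tool cm [ 0.11 -0.05  4.05] rows>=0.8; per5 [ 0.02 -0.01  0.81] per10 [ 0.01 -0.01  0.4 ] per15 [ 0.01 -0.    0.27]; roll -0.0 per10 -0.00
L [375.875 170.375] R [399.375 181.375] T [386.125 164.625] B [399.375 181.375]
[[375.9, 208.7], [358.5, 196.5], [333.0, 211.1], [350.2, 224.5]]
[[376.9, 201.6], [359.1, 189.5], [333.2, 204.1], [350.7, 217.4]]
```

```bash
python3 -m pendant '[[[0.03,-0.05,0.9],0,120],[[0,0,0.9],0,120],[[0,0,0.9],0,120],[[0,0,0.9],0,120],[[0,0,0.2],0,120]]'|head -4 && python3 -m pendant '[[[0,0,0.15],0,120],[[0,0,0.15],0,120],[[0,0,0.15],0,120],[[0,0,0],0,120],[[0,0,0],0,120]]'|head -4 ; python3 plan.py 548.6 -86 -20.9 -86.7
```

```text
time: 47.85
tool_pos: [0.5481, -0.0861, -0.0101]
eef_rot: [-3.139, -0.09, 0.004]
ft_force: [-0.4, 0.5, -1.6]
time: 48.35
tool_pos: [0.5492, -0.0865, -0.013]
eef_rot: [3.14, 0.09, 0.001]
ft_force: [0.2, 0.2, -1.3]
t 48.35 p [549.2 -86.5 -13. ] phi -86.7 op 58.1 gf 30.0 F [ 0.2  0.2 -1.3] tilt [ 0. -0.]
-> tool cm [-0.05 -0.05  0.79] rows>=0.2; per5 [-0.01 -0.01  0.16] per10 [-0.01 -0.    0.08] per15 [-0.   -0.    0.05]; roll -0.0 per10 -0.00
```

```bash
python3 -m pendant '[[[-0.05,-0.05,0.15],0,120],[[0,0,0.15],0,120],[[0,0,0.15],0,120],[[0,0,0.15],0,120],[[0,0,0],0,120]]'|head -4; python3 -m pendant '[[[0,0,0.1],0,120],[[0,0,0.1],0,120],[[0,0,0],0,120],[[0,0,0],0,120],[[0,0,0],0,120]]'|head -4;python3 plan.py
```

```text
time: 48.85
tool_pos: [0.5483, -0.0859, -0.0194]
eef_rot: [-3.14, -0.09, 0.001]
ft_force: [-0.0, -0.8, -1.8]
time: 49.35
tool_pos: [0.5486, -0.086, -0.0209]
eef_rot: [3.14, 0.09, 0.0]
ft_force: [-0.2, 0.1, 3.2]
t 49.35 p [548.6 -86.  -20.9] phi -86.7 op 57.8 gf 30.0 F [-0.2  0.1  3.2] tilt [ 0. -0.]
```

```bash
python3 -m pendant '[[[0,0,0],0,45],[[0,0,0],0,45],[[0,0,0],0,45],[[0,0,0],0,45],[[0,0,0],0,45]]' |tail -3&& python3 -m pendant '[[[0,0,-0.5],0,45],[[0,0,-2],0,45],[[0,0,-2],0,45],[[0,0,-2],0,45],[[0,0,-3],0,45]]' |head -2; python3 -m pendant '[[[-3,1.5,-2],0,45],[[-3,1.5,-1],0,45],[[-3,1.5,0],0,45],[[-3,1.5,0],0,45],[[-2,1.5,0],0,45]]' >/dev/null;  python3 -m pendant '[[[0,4,0],0,45],[[0,4,0],0,45],[[0,4,0],0,45],[[0,4,0],0,45],[[0,4,0],0,45]]' |head -2
python3 - <<'E'
from m import *
t,(H,S,V)=big("top",3); s=frame("scene",3)
h=cc(t,(H>108)&(H<130)&(S>170),(320,372,145,200)); print("top blue label",cv2.minAreaRect((world("top",h,.027)*1000).astype(np.float32)),"pocket 545.7 -83.7")
h=cc(t,((H<8)|(H>170))&(S>150)&(V>120),(240,300,145,200)); print("top red label",cv2.minAreaRect((world("top",h,.027)*1000).astype(np.float32)))
a=cv2.resize(s[140:260,240:400],(800,600),interpolation=2)[:390]
b=cv2.resize(np.load("top_last.npy")[145:228,195:380],None,fx=800/185*.56,fy=800/185*.56,interpolation=2); b=cv2.copyMakeBorder(b,0,max(0,210-b.shape[0]),0,800-b.shape[1],0)[:210]
cv2.imwrite("pics/z.png",np.vstack([a,b])[:,:,::-1])
E
```

```text
ft_force: [-0.3, -0.2, 1.3]
opening: 0.0712
gripper_force: 0.0
time: 50.35
tool_pos: [0.5474, -0.0855, 0.074]
time: 51.35
tool_pos: [0.4242, -0.3701, 0.1043]
top blue label ((544.5401611328125, -84.11153411865234), (69.11641693115234, 39.58674240112305), 3.4505419731140137) pocket 545.7 -83.7
top red label ((535.924072265625, 123.91000366210938), (40.0803108215332, 69.91423034667969), 88.4166030883789)
```

View pics/z.png

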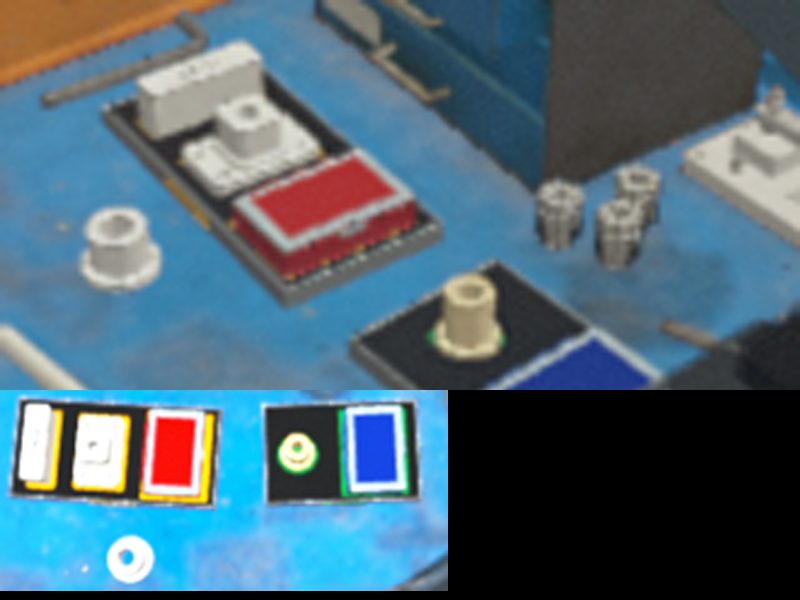

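The final picture shows the jaw, bracket and red box in the yellow tray, and the brass bush and blue box in the green tray. The steel bush hasn't moved and the gripper is clear.

```bash
python3 -c "
from workcell import ctrl
print(ctrl.sign_off())"
```

```text
the job is handed in; nothing more can be done
None
```

I packed both kits and handed the job in at about 52 s: the milled bracket, soft jaw and red box are in the yellow tray, the brass bush and blue box are in the green tray, and the steel bush was never touched.

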